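Stow the casting tools in the sloped kit case

TASK

Put the three casting tools away in the sloped kit case: slide its left cover open behind the right one and press the tools into their clips in order of use from left to right: stirring rod, steel spatula, tweezers. Each must lie fully home on both rails, with the butts of the spatula and the tweezers at the lower (near) end. Then leave both covers fully closed; do not push the other things on the table about.

Things in the scene. Friction and masses are not known exactly. Their poses are not given: they have to be found in the camera images.
- deck: sloped tray of the kit case, 226 mm (up the slope) x 392 mm wide, fixed, sloped 0.55 rad (31.5 deg), facing the robot. Origin: centre of its inner floor, 76 mm above the table. x up the slope (away from the robot), y left, z square out of it. Inner space x +-105, y +-188 mm; walls 8 mm thick, up to z = 44. A wall at y = 28 (32 high) parts the left bay (clips) from the right bay (spare things).
- clip_rail (a point): middle of the top of the clip rail (deck x -38, y 109, z 12 mm), a grey rubber bar 12 mm wide and high across the left bay. On it each tool has a clip 10 mm long (up to z = 32): a fixed cheek on its left, a sprung jaw on its right whose nose overhangs the tool by 2.5 mm. Both flare at the top and take a tool up to 2 mm off the middle. A tool only laid on stays up on the nose, some 7 to 12 mm too high there.
- pin_rail (a point): middle of the top of the pin rail (deck x 45, y 109, z 12 mm), a bar like the clip rail; on it each tool lies between two round pins (up to z = 27 mm) with 2.5 mm play each side. Between the two rails 71 mm are free for the fingers. To seat a tool, hold it parallel to the slope and press it down square to the slope with some 5 to 20 N until it snaps under the jaw and rests on both rails.
- lamp_edge (a point): middle of the lower near edge of the lamp bar that hangs over the case along its whole width (424 mm; 40 mm deep, 16 mm high, on a post at either end of the case): level 15 mm beyond the deck's origin and 164 mm above it. A gripper pointing straight down at the middle of the slope strikes it; one square to the slope passes in front, its axis some 95 mm from the bar.
- left_cover (a joint): left cover: clear panel 206 x 194 mm, 4 mm thick, in the lower (inner) track, underside at deck z = 36 mm, clear of tools that are home. 0 = closed (covers deck y -6 to 188 mm); grows (m) as it slides right (deck -y) under the right cover, stop at 0.146 (deck y 42 to 188 mm free). Friction about 1.5 N, stays where left. Starts 0 to 40 mm open.
- left_cover_handle (a point): middle of the left cover's grey bar handle: 60 mm long up the slope, 10 mm thick (deck y), standing 28 mm out of the cover; this point is 14 mm above the cover's face, 14 mm below the handle's top, 14 mm from the cover's left edge. Fully open, the right cover's edge (top 7.5 mm above the left cover's) is 22 mm to its right. Axes as the deck.
- right_cover (a joint): right cover: the same kind of panel in the upper (outer) track, with its handle at its right edge; grows (m) as it slides left. 0 = closed, as it starts; leave it closed.
- rod_centre (a point): centre (half-way up) of the stirring rod: plain steel with a dark rubber end sleeve of 30 mm, 180 mm long, 8 mm thick; it may lie either way round. y along the rod, x across it, z up. Like the other tools it lies flat on the table at the start; in its clip its y lies along the deck's x.
- spatula_centre (a point): centre (half length, half-way up) of the steel lab spatula: 170 mm long; from y = 0 to 85 mm a wooden grip 12 mm wide, 10 high; from 0 to -85 mm a steel blade 14 mm wide, up to 5 high; underside flat. Take it by the grip, 8 to 15 mm from the centre. y points to its butt (end of the wooden grip, roughly towards the robot at the start), x across, z up.
- tweezers_centre (a point): centre (half-way up) of the steel tweezers: 130 mm long, 9 mm high, 15.6 mm wide over both arms at the middle, 10 mm wide 36 mm from it either way. Stiff; take them across both arms at the middle. y points to the joined butt end (roughly towards the robot at the start), -y to the fine points, x across, z up.
- spatula_butt (a point): end of the spatula's wooden grip, half-way up, 83 mm along y from its centre.
- tweezers_butt (a point): joined end of the tweezers, half-way up, 63 mm along y from their centre.
- rod_place (a point): where the rod's centre lies when it is home in the left-hand clip: deck x = 0, y = 152, z = 16 mm. Axes as the deck.
- spatula_place (a point): where the spatula's centre lies when it is home in the middle clip, wooden grip down the slope: deck x = 0, y = 114, z = 17 mm. Axes as the deck.
- tweezers_place (a point): where the tweezers' centre lies when they are home in the right-hand clip, points up the slope: deck x = 0, y = 76, z = 16.6 mm. Axes as the deck.
- beaker_250: bystander (does not move): clear beaker, 75 mm wide, 92 mm high, behind the case. Origin at its foot.
- pocket_scale: bystander: flat pocket scale, 62 x 118 x 17 mm. Origin at its underside.
- marker_pen: bystander (does not move): marker pen lying right of the case, 135 mm long, 17 mm thick. Origin at its underside.
- pencil: bystander (does not move): pencil lying by the drawer cabinet, 156 mm long, 7 mm thick. Origin at its underside.
- dropper_1: bystander: small dropper bottle, 31 mm wide, 62 mm high. Origin at its foot.
- dropper_2: bystander (does not move): another small dropper bottle, 31 mm wide, 62 mm high. Origin at its foot.
- cast_block: bystander (does not move): small cast block, 36 x 58 x 25 mm. Origin at its underside.

How it is judged:
By the outcome, as a careful person would: the job done as asked, in the order asked, and still so for the second after the job is handed in, with the robot touching nothing.
It also fails if it takes over 72 s, if anything falls off the work surface, if the arm or the gripper's body presses on something with over 40 N, if the wrist force passes 120 N, or if a joint passes its speed limit or range.

ROBOT

A 6-joint arm with a two-finger parallel gripper is mounted at the origin on a cart in front of the work surface, level with it; the furniture and walls round the work are solid. World frame = base frame: x ahead of the robot, y to its left, z up, the work surface at z = 0. Lengths are in m, angles in rad, forces in N, time in s.
With the tool pointing down it reaches from about 0.15 to 0.775 m from the base axis. Payload 6.1 kg.
Tool frame: the origin (TCP) lies between the finger pads; the fingertips stand 14 mm ahead of it and the grasp point (between the pads) lies 5 mm behind it (arm.nose_length is the distance from the TCP to the fingertips, in m); z points along the fingers, y is the line along which they close (so a half turn about z gives the same grasp; the last joint's range is limited). The gripper opens to 85 mm and grips with 20 to 120 N. Pads are 22 mm wide; open, the fingers measure 114 mm over their backs; the gripper's body (76 mm by 85 mm) begins 54 mm behind the grasp point. The pads swing forward as they close: fully open they stand 13 mm farther back than shut.
Start: joints at [1.214, 0.126, -0.04, 1.405, 0, 1.571], TCP at [0.183, 0.492, 0.245] pointing down, gripper open.
Joint ranges: [-2.72, 2.72], [-0.95, 1.95], [-1.27, 1.35], [-1.78, 2.02], [-1.46, 1.47], [-3.14, 3.14]. Speed limits (rad/s): [2.39, 2.39, 3.01, 3.14, 3.14, 3.14].

INTERFACE

Orientations are given as a unit quaternion [w, x, y, z].
In Python, from station import arm gives the robot as it stands. The module is installed in compiled form; this text tells all that it offers.
- The arm moves only by the tool play_rows, never from a script. Its argument "targets" is a list of rows, each a list of 7 numbers: the shift along the world's x, y, z in mm, then the turn, a rotation vector about the world's x, y, z in rad, then the opening in per cent of the stroke, from 0 (shut) to 100 (fully open). In form: [[dx, dy, dz, ax, ay, az, fingers], ...]. A call has 1 to 20 rows; each row is the pose to reach, as a shift and turn from the pose commanded when the call began; what a row does not reach only later rows make up. A row lasts 1/12 s, in which the tool goes at most 41.7 mm and 7.16 degrees, less where a joint would pass 70% of its speed; a pose out of reach is approached as far as the arm can. A call with a gripper value outside its range is refused whole. The fingers move at their own pace and stop on an object; the grip force is fixed at half the most. Time passes only in rows, so rows that repeat a pose let the fingers close. It gives the time, the measured TCP pose, the force, the opening and the grip force at its end, in the units of the state.
- arm.read_state(): the state, without advancing time (a new reading comes with each control period).
- arm.camera(name): name is "scene" or "side" or "wrist"; returns the picture (420x560x3 uint8, blue, green, red); there is no depth.
- arm.camera_info(name): a dict with "mtx" (3x3 intrinsics, pixels), "pose" (4x4, takes a point from camera to world coordinates); the wrist camera has in their place "mount" (4x4, takes a point from camera to tool coordinates, whose origin is the TCP and whose axes are the flange's). Camera axes: x right, y down, z forward; pixel columns grow to the right and rows downward; lengths in m; the calibration is good to about 2 mm. A picture is of the moment at which its call begins: read the wrist's pose just before it. camera_info takes no time and is no camera call.
- arm.sign_off(): hands the job in; it is judged then, once.
The state is a dict: "time": time; "joint_pos": joint angles; "joint_velocities": joint speeds; "tau": joint torques, N m; "eef_pos": TCP position; "tcp_rot": TCP orientation; "wrist_force": force on the tool from outside, world axes, zero at the start; "wrist_torque": the same for the moment, N m; "gripper_width": finger opening in m; "finger_force": force on a finger pad.
Only numpy, scipy, OpenCV 4.12 (cv2) and the standard library are available. Lean on these libraries where they do the work, as an engineer would, in place of code of your own. Each camera call takes 0.05 s, during which the arm holds its last target. There are 200 camera calls.

## Working session

There is one attempt and no reset: what is moved stays moved. The work goes in short steps, Python scripts to look and compute and a tool call to move; the robot and the scene stay as the last step left them, time stands still between calls to the robot, and variables do not carry over. Pictures are saved under pics/ and viewed, at most 13 in all, crops included, and the job is handed in when it is done.

Besides the shell and the picture viewer there is one more tool, called after "Request:" by a JSON object that holds its "api" and its "payload", one argument or row to a line. play_rows: Moves the arm, as the interface text tells. Its arguments: {"type":"object","properties":{"targets":{"type":"array","items":{"type":"array","items":{"type":"number"}}}},"required":["targets"]}

```bash
mkdir -p pics; python3 - <<'E'
from station import arm
import cv2,numpy as np
np.set_printoptions(precision=4,suppress=True)
s=arm.read_state();print(s['time'],s['eef_pos'],s['tcp_rot'],s['gripper_width'],arm.nose_length)
for n in('scene','side','wrist'):
    im=arm.camera(n);cv2.imwrite(f'pics/{n}0.png',im);i=arm.camera_info(n);print(n,i)
E
```

```text
0.0 [0.1832 0.4916 0.2445] [-0.0001  0.1774  0.9841 -0.0008] 0.08541248834267991 0.014
scene {'mtx': array([[511.5507,   0.    , 275.5771],
       [  0.    , 511.5507, 211.0804],
       [  0.    ,   0.    ,   1.    ]]), 'pose': array([[ 0.6364, -0.4452,  0.6299, -0.3168],
       [-0.7712, -0.3831,  0.5084, -0.7491],
       [ 0.015 , -0.8094, -0.5871,  0.995 ],
       [ 0.    ,  0.    ,  0.    ,  1.    ]])}
side {'mtx': array([[422.5991,   0.    , 284.1449],
       [  0.    , 422.5991, 212.1903],
       [  0.    ,   0.    ,   1.    ]]), 'pose': array([[ 0.9837, -0.0682,  0.1665,  0.4052],
       [-0.1798, -0.3354,  0.9248, -0.9843],
       [-0.0072, -0.9396, -0.3422,  0.5087],
       [ 0.    ,  0.    ,  0.    ,  1.    ]])}
wrist {'mtx': array([[299.1404,   0.    , 278.3698],
       [  0.    , 299.1404, 209.7393],
       [  0.    ,   0.    ,   1.    ]]), 'mount': array([[-0.0006, -0.9466, -0.3224,  0.0839],
       [ 1.    , -0.0009,  0.0008, -0.0002],
       [-0.001 , -0.3224,  0.9466, -0.1279],
       [ 0.    ,  0.    ,  0.    ,  1.    ]])}
```

View pics/scene0.png

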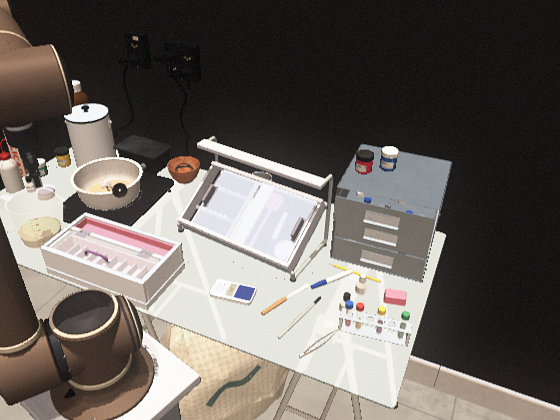

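View pics/side0.png

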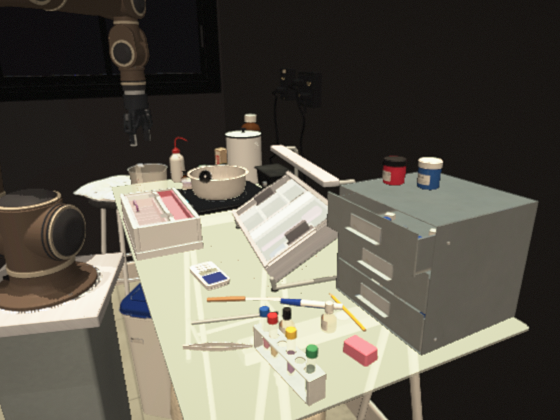

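View pics/wrist0.png

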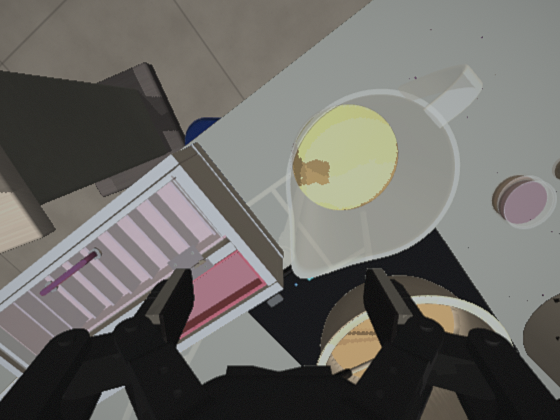

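The scene view shows the case (corners near (215,165), (328,196), (292,268), (180,225)), spatula (262,312)–(312,287), rod (279,337)–(320,298), tweezers (301,356)–(340,330). The marker lies end-on beyond the spatula. I'll take rough positions and a magnified case crop.

```bash
cat > h.py <<'E'
import numpy as np,cv2
from scipy.spatial.transform import Rotation as R
np.set_printoptions(precision=4,suppress=True)
def campose(arm,n,s=None):
    i=arm.camera_info(n)
    if n!='wrist': return i['mtx'],i['pose']
    T=np.eye(4);q=np.array(s['tcp_rot']);T[:3,:3]=R.from_quat(q[[1,2,3,0]]).as_matrix();T[:3,3]=s['eef_pos']
    return i['mtx'],T@i['mount']
def ray(K,P,p): 
    d=P[:3,:3]@np.linalg.inv(K)@[p[0],p[1],1];return P[:3,3],d/np.linalg.norm(d)
def onz(K,P,p,z):
    o,d=ray(K,P,p);return o+d*(z-o[2])/d[2]
def proj(K,P,X):
    c=P[:3,:3].T@(np.asarray(X)-P[:3,3]);c=K@c;return c[:2]/c[2]
def tri(obs):
    A=np.zeros((3,3));b=np.zeros(3)
    for o,d in obs:
        M=np.eye(3)-np.outer(d,d);A+=M;b+=M@o
    X=np.linalg.solve(A,b);return X,[np.linalg.norm(np.cross(X-o,d)) for o,d in obs]
E
python3 - <<'E'
from h import *;from station import arm
K,P=campose(arm,'scene')
for n,p in dict(spb=(262,312),spm=(289,299),spt=(312,287),rodn=(279,337),rodf=(320,298),twn=(301,356),twf=(340,330),scale=(233,292),boxcorner=(150,298)).items(): print(n,onz(K,P,p,.005))
im=cv2.imread('pics/scene0.png');cv2.imwrite('pics/sc_case.png',cv2.resize(im[130:330,170:430],None,fx=3,fy=3,interpolation=cv2.INTER_CUBIC))
E
```

```text
spb [ 0.379  -0.1485  0.005 ]
spm [ 0.4607 -0.173   0.005 ]
spt [ 0.5371 -0.193   0.005 ]
rodn [ 0.3437 -0.2342  0.005 ]
rodf [ 0.5174 -0.234   0.005 ]
twn [ 0.333  -0.3102  0.005 ]
twf [ 0.4596 -0.3366  0.005 ]
scale [ 0.3831 -0.0415  0.005 ]
boxcorner [0.2242 0.1109 0.005 ]
```

View pics/sc_case.png

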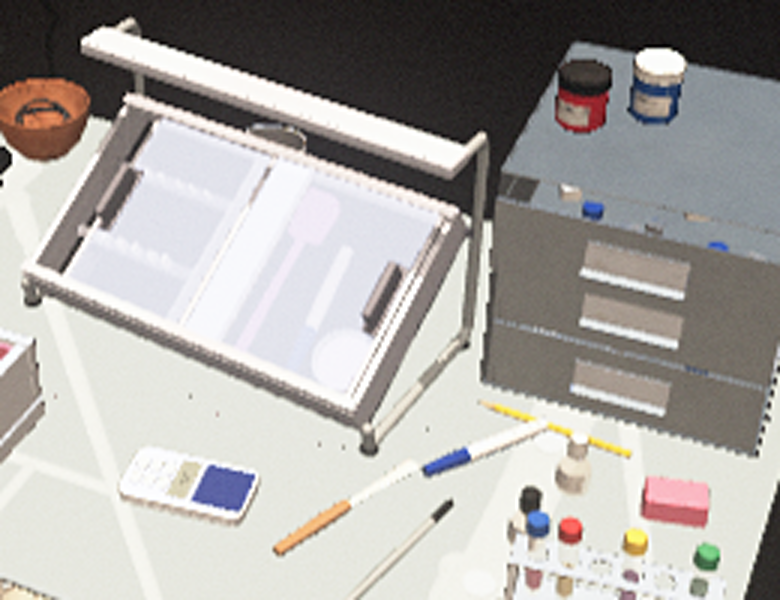

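The crop shows the frame's corner tops (crop px near-left (26,268), near-right (358,416), far-right (468,214), far-left (130,98)), the left handle at about (119,195), and the cover almost closed. Casting those rays gives the deck.

```bash
python3 - <<'E'
from h import *;from station import arm
K,P=campose(arm,'scene')
W=[onz(K,P,(170+u/3,130+v/3),z) for u,v,z in((26,268,.0544),(358,416,.0544),(468,214,.1726),(130,98,.1726))]
for w in W: print(w)
nl,nr,fr,fl=W
print(np.linalg.norm(nl-nr),np.linalg.norm(fl-fr),np.linalg.norm(nl-fl),np.linalg.norm(nr-fr))
y=(nl-nr)+(fl-fr);yaw=np.arctan2(-y[0],y[1]);print('yaw',yaw)
Rd=R.from_euler('zy',[yaw,-.55]).as_matrix();o=np.mean(W,0)-Rd@[0,0,.044];print('origin',o);print(Rd)
H=[onz(K,P,(170+119/3,130+195/3),o[2]+.054*.85)];print('handle',H,Rd.T@(H[0]-o))
E
```

```text
[0.4664 0.2622 0.0544]
[ 0.5115 -0.1322  0.0544]
[ 0.6943 -0.115   0.1726]
[0.6376 0.2758 0.1726]
0.3969514920250674 0.3948481583205048 0.2084387644946886 0.2184220310589643
yaw 0.12884410004665686
origin [0.6004 0.0727 0.076 ]
[[ 0.8455 -0.1095 -0.5227]
 [ 0.1285  0.9917  0.    ]
 [ 0.5184 -0.0672  0.8525]]
handle [array([0.5536, 0.2111, 0.1219])] [0.002  0.1393 0.0636]
```

```bash
cat >> h.py <<'E'
def deckR(yaw): return R.from_euler('ZY',[yaw,-.55]).as_matrix()
def state():
    from station import arm
    s=arm.read_state();q=np.array(s['tcp_rot']);return s,R.from_quat(q[[1,2,3,0]])
def goto(pos,Rg,name=''):
    s,Rc=state();Rg=Rg if isinstance(Rg,R) else R.from_matrix(Rg)
    print(name,'mm',np.round((np.array(pos)-s['eef_pos'])*1000,1),'rv',(Rg*Rc.inv()).as_rotvec())
def square(Rd): return np.c_[-Rd[:,0],Rd[:,1],-Rd[:,2]]
E
python3 - <<'E'
from h import *;from station import arm
Rd=deckR(.129);o=np.array([.583,.0725,.1135])+0*1
K,P=campose(arm,'scene')
W=[onz(K,P,(170+u/3,130+v/3),z) for u,v,z in((26,268,.0544),(358,416,.0544),(468,214,.1726),(130,98,.1726))]
o=np.mean(W,0)-Rd@[0,0,.044];print(o)
H=onz(K,P,(170+119/3,130+195/3),o[2]+.054*.85);print('handle',Rd.T@(H-o))
goto(o+Rd@[0,.06,.22],square(Rd))
E
```

```text
[0.6003 0.0757 0.076 ]
handle [-0.0006  0.1403  0.0542]
 mm [ 295.2 -371.3   18.8] rv [-0.0619 -0.5519  0.4738]
```

Request:
{"api": "play_rows", "payload": {
  "targets": [
    [295, -371, 19, -0.06, -0.55, 0.474, 100],
    [295, -371, 19, -0.06, -0.55, 0.474, 100],
    [295, -371, 19, -0.06, -0.55, 0.474, 100],
    [295, -371, 19, -0.06, -0.55, 0.474, 100],
    [295, -371, 19, -0.06, -0.55, 0.474, 100],
    [295, -371, 19, -0.06, -0.55, 0.474, 100],
    [295, -371, 19, -0.06, -0.55, 0.474, 100],
    [295, -371, 19, -0.06, -0.55, 0.474, 100],
    [295, -371, 19, -0.06, -0.55, 0.474, 100],
    [295, -371, 19, -0.06, -0.55, 0.474, 100],
    [295, -371, 19, -0.06, -0.55, 0.474, 100],
    [295, -371, 19, -0.06, -0.55, 0.474, 100],
    [295, -371, 19, -0.06, -0.55, 0.474, 100],
    [295, -371, 19, -0.06, -0.55, 0.474, 100]
  ]
}}

```text
time: 1.32
eef_pos: [0.4784, 0.1196, 0.2638]
tcp_rot: [0.269, -0.061, 0.961, 0.018]
wrist_force: [-0.2, -0.5, 0.9]
gripper_width: 0.0856
finger_force: 0.0
```

```bash
python3 - <<'E'
from h import *;from station import arm;import pickle
s,_=state();im=arm.camera('wrist');cv2.imwrite('pics/w1.png',im);pickle.dump(s,open('w1.pkl','wb'));print(s['time'],s['eef_pos'])
Rd=deckR(.129);o=np.array([.6003,.0757,.076]);K,P=campose(arm,'wrist',s)
for X in((-.113,.196,.044),(-.113,-.196,.044),(.113,.196,.044),(0,.140,.054)):print(X,proj(K,P,o+Rd@X))
E
```

```text
1.3167 [0.4784 0.1196 0.2638]
(-0.113, 0.196, 0.044) [423.6588  75.1948]
(-0.113, -0.196, 0.044) [ 4.1775 76.9679]
(0.113, 0.196, 0.044) [394.5923 284.825 ]
(0, 0.14, 0.054) [356.7938 194.8239]
```

View pics/w1.png

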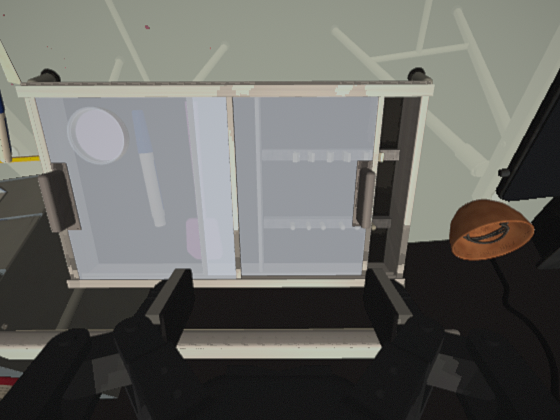

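The wrist view shows the case inverted. Outer top corners are near (433,84), (18,86), (405,287) and (68,287); the left handle is at about (365,195); the cover's left edge is at about (378,190); the clips are visible at about (300–350,155) and the pins at about (300–350,222). I'll take the edges with sub-pixel line profiles.

```bash
python3 - <<'E'
import cv2,numpy as np
g=cv2.cvtColor(cv2.imread('pics/w1.png'),cv2.COLOR_BGR2GRAY).astype(int)
for c in(120,180,300,340):print('col',c,'r76-100',g[76:101,c],'r272-294',g[272:295,c])
for r in(110,140,190,250):print('row',r,'c20-75',g[r,20:76:1] if r<200 else g[r,50:76],'c370-436',g[r,370:437])
E
```

```text
col 120 r76-100 [148 149 148 151 151 120 109 115 101 132 179 187 186 185 185 186 184 186
 187 187 185 167 149 146 147] r272-294 [163 169 169 169 167 171 170 110 159 174 173 172 172 175 178 105  45  41
  45  45  43  44  46]
col 180 r76-100 [150 151 150 153 153 118 111 117 105 154 183 190 188 188 188 188 186 186
 191 188 185 161 150 148 149] r272-294 [66 68 68 66 65 50 32 20 16 16 18 19 19 15 17 18 19 18 17 20 15 18 18]
col 300 r76-100 [152 152 152 154 154 118  98  96 116 170 182 180 177 176 177 182 182 182
 182 180 152 148 150 150 151] r272-294 [169 175 177 114  97 101  94 153 190 195 190 194 195 199 167  87  27  20
  22  24  24  23  23]
col 340 r76-100 [151 153 153 152 135 112 118 118 122 182 197 195 193 193 194 194 194 194
 195 183 171 154 149 149 149] r272-294 [169 175 157 104  97  99  88 149 187 191 187 189 192 194 164  88  26  21
  24  25  23  25  25]
row 110 c20-75 [144 145 146 146 145 145 145 157 186 184 184 181 182 181 182 183 180 147
 140 154 154 154 155 154 154 155 154 154 155 154 155 155 155 155 155 156
 156 156 156 155 155 155 156 155 155 149 146 146 146 145 146 145 145 14
[... 1049 characters left out ...]
 161
 162 158] c370-436 [124 118 109 113 151  51  20  26  30  28  29  27  31  30  29  30  28  28
  30  29  27  34  56  66  66  65  65  65  66  65  66  67  66  66  66  64
  62  80 140 186 197 193 191 191 188 155 151 153 153 153 153 153 153 153
 153 153 153 153 152 153 153 152 152 153 152 152 153]
row 250 c20-75 [ 44  45  45  44  42  43  46  42  43  41  43  41  52  97 135 133 131 121
 125 124 122 117 115 159 160 159] c370-436 [ 13  24  25  22  24  24  22  24  24  23  24  27  20  21  33  60  62  61
  62  61  62  64  64  62  62  60  61  61  59  70 113 125 124 124 124 122
  85  29  19  25  25  22  27  22  25  20  22  24  25  23  27  24  21  23
  25  22  25  23  22  27  22  20  24  25  23  22  22]
```

```bash
python3 - <<'E'
from h import *;from station import arm;import pickle
from scipy.optimize import least_squares
s=pickle.load(open('w1.pkl','rb'));K,P=campose(arm,'wrist',s)
X=np.array([(-.113,.196,.044),(-.113,-.196,.044),(.113,.196,.044),(.113,-.196,.044)])
obs=np.array([(430.7,84.1),(21.1,85.5),(400.8,286.4),(72.5,287.2)])
f=lambda p:(np.array([proj(K,P,np.r_[p[:2],.076]+deckR(p[2])@x) for x in X])-obs).ravel()
r=least_squares(f,[.6,.076,.129]);print(r.x,r.fun)
f6=lambda p:(np.array([proj(K,P,p[:3]+R.from_euler('ZYX',[p[3],p[4],p[5]]).as_matrix()@x) for x in X])-obs).ravel()
r6=least_squares(f6,[.6,.076,.076,.129,-.55,0]);print('6dof',r6.x,r6.fun)
o=np.r_[r.x[:2],.076];Rd=deckR(r.x[2])
def ond(p,z):
    a,d=ray(K,P,p);a=Rd.T@(a-o);d=Rd.T@d;return a+d*(z-a[2])/d[2]
for p in((382.7,110),(379.6,140),(374.6,190)):print('edge',ond(p,.040))
for p,z in(((418.9,110),.044),((390,155),.012),((390,222),.012),((324,222),.027),((232,190),.0475)):print(p,ond(p,z))
Ks,Ps=campose(arm,'scene')
for x in X:print((proj(Ks,Ps,o+Rd@x)-[170,130])*3)
E
```

```text
[0.607  0.0866 0.1271] [ 0.2907 -0.2982 -0.6296 -0.6928 -0.1306  1.5245  0.5668  1.9464]
6dof [ 0.6073  0.0865  0.0748  0.1267 -0.5479  0.0002] [-0.2697 -0.4114 -0.0305 -0.9919 -0.7354  0.7222  1.1093  1.0381]
edge [-0.0893  0.1537  0.04  ]
edge [-0.0601  0.1537  0.04  ]
edge [-0.0072  0.1539  0.04  ]
(418.9, 110) [-0.0892  0.1879  0.044 ]
(390, 155) [-0.0407  0.1766  0.012 ]
(390, 222) [0.0407 0.1862 0.012 ]
(324, 222) [0.0347 0.103  0.027 ]
(232, 190) [-0.0097  0.0009  0.0475]
[ 21.57   267.7556]
[351.4124 410.3441]
[131.9432  87.1333]
[460.0241 202.8863]
```

The deck fit is consistent (inner wall 187.9 vs 188 mm). The cover is 34 mm open, so its handle is at deck y 0.140. I'll push it open with shut fingers.

```bash
cat >> h.py <<'E'
O=np.array([.607,.0866,.076]);RD=deckR(.127);SQ=square(RD)
def D(x,y,z): return O+RD@np.array([x,y,z])
E
python3 - <<'E'
from h import *
for p in((0,.172,.10),(0,.172,.066),(0,.060,.066)):goto(D(*p),SQ,p)
print(RD)
E
```

```text
(0, 0.172, 0.1) mm [  55.4  130.  -102.5] rv [-0.0023 -0.0035 -0.0022]
(0, 0.172, 0.066) mm [  73.   132.2 -131.5] rv [-0.0023 -0.0035 -0.0022]
(0, 0.06, 0.066) mm [  87.2   21.1 -131.5] rv [-0.0023 -0.0035 -0.0022]
[[ 0.8457 -0.1267 -0.5185]
 [ 0.108   0.9919 -0.0662]
 [ 0.5227  0.      0.8525]]
```

Request:
{"api": "play_rows", "payload": {
  "targets": [
    [55, 130, -102, 0, 0, 0, 0],
    [55, 130, -102, 0, 0, 0, 0],
    [55, 130, -102, 0, 0, 0, 0],
    [55, 130, -102, 0, 0, 0, 0],
    [55, 130, -102, 0, 0, 0, 0],
    [55, 130, -102, 0, 0, 0, 0],
    [64, 131, -117, 0, 0, 0, 0],
    [73, 132, -131.5, 0, 0, 0, 0],
    [73, 132, -131.5, 0, 0, 0, 0],
    [74.5, 121, -131.5, 0, 0, 0, 0],
    [76, 110, -131.5, 0, 0, 0, 0],
    [77.5, 99, -131.5, 0, 0, 0, 0],
    [79, 87, -131.5, 0, 0, 0, 0],
    [80, 76, -131.5, 0, 0, 0, 0],
    [81.5, 65, -131.5, 0, 0, 0, 0],
    [83, 54, -131.5, 0, 0, 0, 0],
    [84.5, 43, -131.5, 0, 0, 0, 0],
    [86, 32, -131.5, 0, 0, 0, 0],
    [87, 21, -131.5, 0, 0, 0, 0],
    [87, 21, -131.5, 0, 0, 0, 0]
  ]
}}

```text
time: 3.03
eef_pos: [0.5655, 0.1396, 0.1327]
tcp_rot: [0.27, -0.061, 0.961, 0.018]
wrist_force: [-0.2, -0.7, -0.1]
gripper_width: 0.0001
finger_force: 0.0
```

```bash
python3 - <<'E'
from h import *;from station import arm;import pickle
s,_=state();im=arm.camera('wrist');cv2.imwrite('pics/w2.png',im);pickle.dump(s,open('w2.pkl','wb'));print(s['time'],s['eef_pos'],RD.T@(s['eef_pos']-O),RD.T@s['wrist_force'])
E
```

```text
3.0333 [0.5655 0.1396 0.1327] [0.0003 0.0578 0.0663] [-0.3095 -0.6962  0.1026]
```

View pics/w2.png

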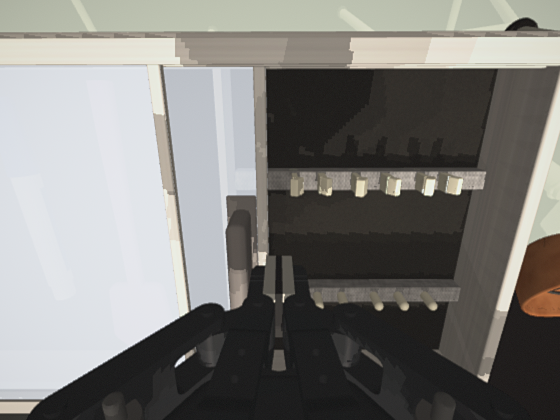

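Cover is nearly open: handle at (240,240), its edge at col ≈267, and clip pairs at cols (297,325), (360,393), (428,454), row ≈183. I'll check these against the deck frame.

```bash
python3 - <<'E'
from h import *;from station import arm;import pickle
s=pickle.load(open('w2.pkl','rb'));K,P=campose(arm,'wrist',s)
def ond(p,z):
    a,d=ray(K,P,p);a=RD.T@(a-O);d=RD.T@d;return a+d*(z-a[2])/d[2]
im=cv2.imread('pics/w2.png');g=cv2.cvtColor(im,cv2.COLOR_BGR2GRAY).astype(int)
print('edge row120',g[120,246:276]);print('edge',ond((267,120),.040))
print('near inner/outer',ond((380,66),.044),ond((380,39),.044),'left wall inner',ond((497,80),.0),ond((556,100),.044))
for y in(.152,.114,.076):print(y,'clip',proj(K,P,D(-.038,y,.032)),proj(K,P,D(-.038,y,.012)),'pin',proj(K,P,D(.045,y,.027)))
print('rail',proj(K,P,D(-.044,.11,.012)),proj(K,P,D(-.032,.11,.012)))
m=((g>130)*255).astype('uint8');m[:170]=0;m[315:]=0;m[:,:285]=0;m[:,470:]=0
n,_,st,c=cv2.connectedComponentsWithStats(m)
for i in range(1,n):
    if st[i,4]>25:print(st[i],c[i])
E
```

```text
edge row120 [196 195 197 196 196 195 198 193 150 126 137 138 137 138 136 136 137 139
 137 123 103  38  26  29  32  45  44  42  30  31]
edge [-0.0782  0.0525  0.04  ]
near inner/outer [-0.1019  0.1047  0.044 ] [-0.1129  0.1036  0.044 ] left wall inner [-0.0996  0.1895  0.    ] [-0.0872  0.1899  0.044 ]
0.152 clip [444.55   193.3807] [427.7381 184.8189] pin [418.6964 310.903 ]
0.114 clip [377.3301 193.5062] [367.2895 184.9292] pin [361.9924 311.0419]
0.076 clip [310.0654 193.6317] [306.8047 185.0395] pin [305.2566 311.1808]
rail [361.7656 175.5435] [360.1003 194.1476]
[299 172  18  23 242] [307.7893 181.4256]
[319 172  32  24 475] [336.1558 182.0337]
[355 172  25  25 425] [366.5388 183.0212]
[385 172  31  24 538] [399.7528 182.1375]
[421 172  17  24 266] [429.6391 184.1805]
[445 172  25  23 451] [457.4035 182.3282]
[291 177   7  19 116] [293.9569 187.0431]
[375 303   8   7  47] [378.7872 306.0638]
[401 303   8   7  46] [404.3696 306.1087]
[429 303   8   7  47] [432.7872 306.0638]
```

Request:
{"api": "play_rows", "payload": {
  "targets": [
    [0.8, -6, 0, 0, 0, 0, 0],
    [1.2, -9, 0, 0, 0, 0, 0],
    [1.4, -10.5, 0, 0, 0, 0, 0],
    [1.5, -11.5, 0, 0, 0, 0, 0],
    [1.5, -11.5, 0, 0, 0, 0, 0]
  ]
}}

```text
time: 3.5
eef_pos: [0.5667, 0.1304, 0.1325]
tcp_rot: [0.27, -0.062, 0.961, 0.019]
wrist_force: [0.1, -0.0, 0.9]
gripper_width: -0.0005
finger_force: 0.3
```

Request:
{"api": "play_rows", "payload": {
  "targets": [
    [0.3, -2, 0, 0, 0, 0, 0],
    [0.3, -2, 0, 0, 0, 0, 0],
    [0.3, -2, 0, 0, 0, 0, 0]
  ]
}}

```text
time: 3.75
eef_pos: [0.567, 0.1284, 0.1326]
tcp_rot: [0.27, -0.062, 0.961, 0.019]
wrist_force: [-0.0, 0.1, -0.9]
gripper_width: -0.0001
finger_force: 0.5
```

```bash
python3 - <<'E'
from h import *;from station import arm;import pickle
s,_=state();im=arm.camera('wrist');cv2.imwrite('pics/w3.png',im);print(s['time'],RD.T@(s['eef_pos']-O),RD.T@s['wrist_force'],s['tau'])
K,P=campose(arm,'wrist',s)
def ond(p,z):
    a,d=ray(K,P,p);a=RD.T@(a-O);d=RD.T@d;return a+d*(z-a[2])/d[2]
g=cv2.cvtColor(im,cv2.COLOR_BGR2GRAY).astype(int);print(g[120,246:286])
e=246+np.argmin(np.diff(g[120,246:286]));print(e,ond((e+.5,120),.04))
E
```

```text
3.75 [0.0003 0.0466 0.0662] [-0.4853  0.064  -0.7875] [ -0.5896 -30.0902  38.4659  -5.3883  -0.4457  -0.0156]
[208 209 209 209 207 196 196 196 196 198 192 133 128 137 138 137 138 137
 137 138 138 136 117  68  40  42  41  44  44  42  31  27  31  29  30  30
  32  31  31  31]
256 [-0.0781  0.036   0.04  ]
```

```bash
sed -i 's/^O=.*/O=np.array([.6045,.0863,.0755]);RD=deckR(.127);SQ=square(RD)/' h.py; cat >> h.py <<'E'
def down(yaw): # tool y at world angle 90deg+yaw, camera on robot side
    c,s=np.cos(yaw),np.sin(yaw);return np.array([[-c,-s,0],[-s,c,0],[0,0,-1.]])
E
python3 - <<'E'
from h import *
goto((.43,-.24,.22),down(0))
E
```

```text
mm [-137.1 -368.4   87.3] rv [-0.0381  0.5467 -0.1263]
```

Request:
{"api": "play_rows", "payload": {
  "targets": [
    [0, 3, 0, 0, 0, 0, 0],
    [-21, 0, 34, 0, 0, 0, 0],
    [-42, -3, 70, 0, 0, 0, 20],
    [-60, -10, 95, 0, 0, 0, 100],
    [-137, -368, 87, -0.038, 0.547, -0.126, 100],
    [-137, -368, 87, -0.038, 0.547, -0.126, 100],
    [-137, -368, 87, -0.038, 0.547, -0.126, 100],
    [-137, -368, 87, -0.038, 0.547, -0.126, 100],
    [-137, -368, 87, -0.038, 0.547, -0.126, 100],
    [-137, -368, 87, -0.038, 0.547, -0.126, 100],
    [-137, -368, 87, -0.038, 0.547, -0.126, 100],
    [-137, -368, 87, -0.038, 0.547, -0.126, 100],
    [-137, -368, 87, -0.038, 0.547, -0.126, 100],
    [-137, -368, 87, -0.038, 0.547, -0.126, 100],
    [-137, -368, 87, -0.038, 0.547, -0.126, 100]
  ]
}}

```text
time: 5.05
eef_pos: [0.4299, -0.2413, 0.2196]
tcp_rot: [-0.0, 0.002, 1.0, -0.0]
wrist_force: [0.2, 0.4, 0.7]
gripper_width: 0.0855
finger_force: 0.0
```

```bash
python3 - <<'E'
from h import *;from station import arm;import pickle
s,_=state();im=arm.camera('wrist');cv2.imwrite('pics/w4.png',im);pickle.dump(s,open('w4.pkl','wb'));print(s['time'],s['eef_pos'])
E
```

```text
5.05 [ 0.4299 -0.2413  0.2196]
```

View pics/w4.png

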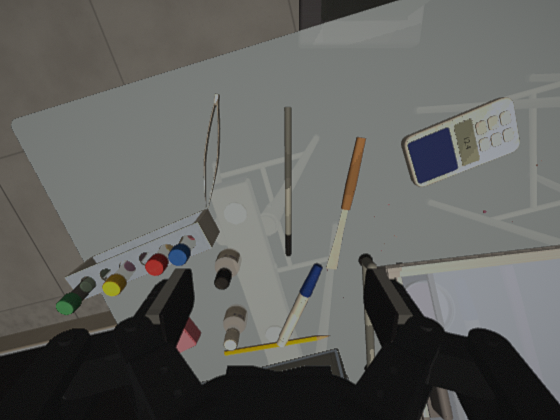

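The picture shows the tweezers (216,95)–(208,207) butt near, rod (288,107)–(288,255) sleeve far, spatula butt (362,138) to tip (331,268), all clear of the rack and droppers. I'll refine these by masks.

```bash
python3 - <<'E'
from h import *;from station import arm;import pickle
s=pickle.load(open('w4.pkl','rb'));K,P=campose(arm,'wrist',s)
im=cv2.imread('pics/w4.png');g=cv2.cvtColor(im,cv2.COLOR_BGR2GRAY)
d=cv2.absdiff(g,cv2.medianBlur(g,41));hsv=cv2.cvtColor(im,cv2.COLOR_BGR2HSV)
def meas(name,m,roi,z):
    r0,r1,c0,c1=roi;q=np.zeros_like(m);q[r0:r1,c0:c1]=m[r0:r1,c0:c1]
    n,l,st,c=cv2.connectedComponentsWithStats(q)
    i=1+np.argmax(st[1:,4]);ys,xs=np.nonzero(l==i)
    W=np.array([onz(K,P,(x,y),z)[:2] for x,y in zip(xs,ys)])*1000
    (cx,cy),(w,h),a=cv2.minAreaRect(W.astype('float32'))
    bp=cv2.boxPoints(((cx,cy),(w,h),a));e=bp[1]-bp[0] if np.linalg.norm(bp[1]-bp[0])>np.linalg.norm(bp[2]-bp[1]) else bp[2]-bp[1]
    if e[0]<0:e=-e
    print(name,'centre',cx,cy,'size',w,h,'dir(far) rad',np.arctan2(e[1],e[0]),'px',st[i])
mo=((hsv[...,0]>5)&(hsv[...,0]<22)&(hsv[...,1]>90)).astype('uint8')
meas('grip',mo,(120,230,330,380),.006)
m=(d>14).astype('uint8')
meas('rod',m,(95,265,278,300),.004)
meas('spat',cv2.morphologyEx(((d>14)|(mo>0)).astype('uint8'),cv2.MORPH_CLOSE,np.ones((3,3))),(125,285,322,372),.004)
meas('twz',cv2.morphologyEx(m,cv2.MORPH_CLOSE,np.ones((9,9))),(85,212,196,226),.0045)
for r in(105,120,150,180,200):print(r,np.nonzero(m[r,196:230])[0]+196)
E
```

```text
grip centre 419.8879089355469 -154.48080444335938 size 11.843894004821777 85.15135955810547 dir(far) rad -0.15540975 px [342 137  24  73 688]
rod centre 441.0602722167969 -231.5245361328125 size 23.798397064208984 191.8261260986328 dir(far) rad -0.056267776 px [ 278  107   22  158 1162]
spat centre 461.6072998046875 -164.139892578125 size 21.484691619873047 171.66346740722656 dir(far) rad -0.14812593 px [ 322  137   44  134 1318]
twz centre 398.9891052246094 -313.19622802734375 size 26.72661018371582 136.26553344726562 dir(far) rad -0.1611454 px [ 199   93   27  119 1184]
105 [214 215 216 218 219]
120 [211 212 217 218 219 220]
150 [205 206 207 217 218 219]
180 [204 205 206 214]
200 [205 206 210 212]
```

```bash
python3 - <<'E'
from h import *;from station import arm;import pickle
s=pickle.load(open('w4.pkl','rb'));K,P=campose(arm,'wrist',s)
im=cv2.imread('pics/w4.png');g=cv2.cvtColor(im,cv2.COLOR_BGR2GRAY).astype(int)
print('rod');
for r in(112,130,160,190,220,250):print(r,g[r,280:298])
print('rod ends',g[100:112,288],g[248:265,288])
for r in(150,158,166):print(r,g[r,198:226])
for p in((216,94.5),(212.2,150),(208.5,207),(288,107),(288.3,255)):print(p,onz(K,P,p,.0045)*1000)
E
```

```text
rod
112 [124 124 124 121  87  73  86  95  96  87  73  83 125 125 124 123 124 122]
130 [124 125 125 121  82  72  87  94  95  86  72  84 126 126 124 123 123 124]
160 [143 141 144 142 111  68  75  83  82  77  68  83 130 129 125 123 123 124]
190 [137 137 138 139 133 100 121 143 143 129 106  92 133 126 124 125 124 123]
220 [126 124 125 125 121  91 104 119 123 113  95  85 125 127 124 124 123 123]
250 [124 124 125 134 140  83  28  26  29  27  27  69 130 126 125 124 125 124]
rod ends [123 123 123 123 124 124 110  96  95  95  97  96] [ 30  29  29  30  30  28  22  33 104 138 143 142 142 141 142 141 140]
150 [123 123 123 123 124 123 112 109  58  89 126 125 123 124 124 123 123 124
 124 108  54  77 127 125 123 124 123 124]
158 [123 124 124 124 124 124 111  51  80 127 126 124 123 124 123 124 125 123
 113  94  62 110 125 125 124 125 123 124]
166 [123 124 124 124 124 121 110  64 108 127 125 124 123 126 133 138 136 118
 113  73 130 130 124 124 125 123 124 123]
(216, 94.5) [ 332.2688 -307.2796    4.5   ]
(212.2, 150) [ 391.006  -315.7857    4.5   ]
(208.5, 207) [ 459.0389 -325.3931    4.5   ]
(288, 107) [ 345.2463 -230.1183    4.5   ]
(288.3, 255) [ 524.0492 -228.6215    4.5   ]
```

Measured: rod centre (435,−229), 179 mm long; spatula centre (462,−161), grip 85 mm; tweezers centre (396,−316), 128 mm. All match the given sizes. Rod first.

Request:
{"api": "play_rows", "payload": {
  "targets": [
    [5, 12, -155, 0, 0, 0.01, 45],
    [5, 12, -155, 0, 0, 0.01, 45],
    [5, 12, -155, 0, 0, 0.01, 45],
    [5, 12, -155, 0, 0, 0.01, 45],
    [5, 12, -180, 0, 0, 0.01, 45],
    [5, 12, -195, 0, 0, 0.01, 45],
    [5, 12, -204, 0, 0, 0.01, 45],
    [5, 12, -204, 0, 0, 0.01, 45],
    [5, 12, -204, 0, 0, 0.01, 0],
    [5, 12, -204, 0, 0, 0.01, 0],
    [5, 12, -204, 0, 0, 0.01, 0],
    [5, 12, -204, 0, 0, 0.01, 0],
    [5, 12, -204, 0, 0, 0.01, 0],
    [5, 12, -204, 0, 0, 0.01, 0]
  ]
}}

```text
time: 6.27
eef_pos: [0.4364, -0.2279, 0.0175]
tcp_rot: [0.002, -0.005, 1.0, -0.0]
wrist_force: [0.1, 2.2, 6.7]
gripper_width: 0.0053
finger_force: 59.1
```

```bash
python3 - <<'E'
from h import *
s,r=state();print(s['time'],s['eef_pos'],s['gripper_width'],s['wrist_force'])
for p in((0,.152,.12),(0,.152,.055),(0,.152,.03),(0,.152,.026)):goto(D(*p),SQ,p)
E
```

```text
6.2667 [ 0.4364 -0.2279  0.0175] 0.0053374955166785795 [0.0505 2.1923 6.715 ]
(0, 0.152, 0.12) mm [ 86.7 457.  160.3] rv [ 0.0379 -0.546   0.1139]
(0, 0.152, 0.055) mm [120.4 461.3 104.9] rv [ 0.0379 -0.546   0.1139]
(0, 0.152, 0.03) mm [133.3 463.   83.6] rv [ 0.0379 -0.546   0.1139]
(0, 0.152, 0.026) mm [135.4 463.3  80.2] rv [ 0.0379 -0.546   0.1139]
```

Request:
{"api": "play_rows", "payload": {
  "targets": [
    [0, 0, 20, 0, 0, 0, 0],
    [0, 0, 60, 0, 0, 0, 0],
    [0, 0, 100, 0, 0, 0, 0],
    [0, 0, 100, 0, 0, 0, 0]
  ]
}}

```text
time: 6.6
eef_pos: [0.4386, -0.2296, 0.1239]
tcp_rot: [0.005, -0.005, 1.0, -0.003]
wrist_force: [0.9, -0.5, -0.4]
gripper_width: 0.0057
finger_force: 58.9
```

```bash
python3 - <<'E'
from h import *;from station import arm
s,r=state();K,P=campose(arm,'wrist',s);im=arm.camera('wrist');cv2.imwrite('pics/w5.png',im)
p=proj(K,P,np.array(s['eef_pos'])+r.apply([0,0,.011]));print(s['gripper_width'],s['eef_pos'],s['wrist_force'],p)
cv2.imwrite('pics/w5c.png',cv2.resize(im[100:400,140:420],None,fx=2,fy=2))
E
```

```text
0.005708719286647072 [ 0.4386 -0.2296  0.1239] [ 0.8722 -0.4525 -0.3675] [278.0038 275.0466]
```

View pics/w5c.png

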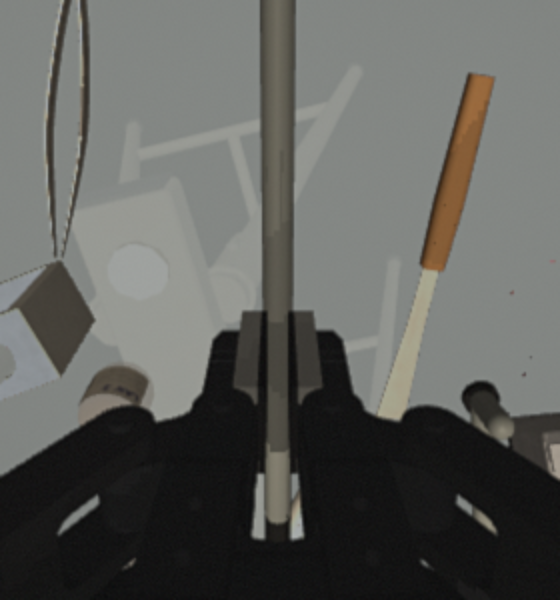

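The rod is held squarely between the pads. I'll check that it's level and at what depth it sits.

```bash
python3 - <<'E'
from h import *;from station import arm
s,r=state();K,P=campose(arm,'wrist',s)
g=cv2.cvtColor(cv2.imread('pics/w5.png'),cv2.COLOR_BGR2GRAY).astype(int)
c=278;print(g[0:100:4,c]);print(g[350:380,c])
for r0 in(20,60,100,200,250):
    print(r0,g[r0,258:300])
t=np.array(s['eef_pos'])
for X in(.0916,-.0884+.030):
  for h in(-.005,0,.005,.010,.015):print(X,h,proj(K,P,t+r.apply([X,0,h])))
E
```

```text
[126 127 128 129 129 128 129 129 129 129 129 130 131 131 130 131 131 131
 131 131 132 132 133 105 106]
[122 123 123 122 123 123 123 123 123 123 126 101  55  29  28  29  30  32
  31  30  30  22  13  19  17  18  17  16  18  18]
20 [129 128 128 128 127 128 128 129 129 128 128 128 128 127 128 127 129 128
 128 129 128 129 128 128 127 128 129 128 128 128 128 129 128 128 129 129
 129 128 128 128 129 129]
60 [130 131 131 130 131 130 132 130 130 131 130 131 130 131 130 131 130 131
 131 130 131 131 131 131 131 130 131 132 130 131 132 132 131 130 130 132
 131 131 130 131 131 131]
100 [132 132 132 132 132 133 132 132 133 133 135 129  63  70  80  85  93  95
  99 104 105 105 101  98  94  90  84  77  68  75 135 135 133 132 133 132
 133 132 133 132 132 133]
200 [134 133 133 133 141 151 152 153 153 150 141 134 129  69  73  84  91  94
  99 102 103  99  88  94  91  86  77  69  83 149 141 133 134 134 133 133
 134 134 134 133 134 134]
250 [152 152 151 152 152 149 147 151 152 147 134 135 131  89  68  73  80  84
  87  89  89  87  86  84  82  76  69  69 100 136 136 133 133 133 133 133
 133 134 134 133 134 133]
0.0916 -0.005 [277.7537  86.4015]
0.0916 0 [277.7655  87.2525]
0.0916 0.005 [277.7764  88.0382]
0.0916 0.01 [277.7866  88.7658]
0.0916 0.015 [277.796   89.4415]
-0.05840000000000001 -0.005 [278.11   384.9981]
-0.05840000000000001 0 [278.1084 377.1389]
-0.05840000000000001 0.005 [278.1068 369.713 ]
-0.05840000000000001 0.01 [278.1052 362.6854]
-0.05840000000000001 0.015 [278.1038 356.0249]
```

```bash
python3 - <<'E'
from h import *
s,r=state();print(s['eef_pos'])
for p in((-.08,-.15,.2),(-.03,.152,.17),(-.03,.152,.09),(0,.152,.065),(0,.152,.045)):goto(D(*p),SQ,p)
E
```

```text
[ 0.4378 -0.2291  0.1208]
(-0.08, -0.15, 0.2) mm [ 14.3 144.8  83.4] rv [ 0.0411 -0.5408  0.1154]
(-0.03, 0.152, 0.17) mm [ 33.9 451.7  83.9] rv [ 0.0411 -0.5408  0.1154]
(-0.03, 0.152, 0.09) mm [ 75.4 457.   15.7] rv [ 0.0411 -0.5408  0.1154]
(0, 0.152, 0.065) mm [113.7 461.9  10.1] rv [ 0.0411 -0.5408  0.1154]
(0, 0.152, 0.045) mm [124.1 463.2  -6.9] rv [ 0.0411 -0.5408  0.1154]
```

Request:
{"api": "play_rows", "payload": {
  "targets": [
    [5, 40, 60, 0.01, -0.14, 0.03, 0],
    [14, 145, 83, 0.041, -0.541, 0.115, 0],
    [14, 145, 83, 0.041, -0.541, 0.115, 0],
    [14, 145, 83, 0.041, -0.541, 0.115, 0],
    [14, 145, 83, 0.041, -0.541, 0.115, 0],
    [34, 452, 84, 0.041, -0.541, 0.115, 0],
    [34, 452, 84, 0.041, -0.541, 0.115, 0],
    [34, 452, 84, 0.041, -0.541, 0.115, 0],
    [34, 452, 84, 0.041, -0.541, 0.115, 0],
    [34, 452, 84, 0.041, -0.541, 0.115, 0],
    [34, 452, 84, 0.041, -0.541, 0.115, 0],
    [34, 452, 84, 0.041, -0.541, 0.115, 0],
    [34, 452, 84, 0.041, -0.541, 0.115, 0],
    [34, 452, 84, 0.041, -0.541, 0.115, 0],
    [54, 455, 50, 0.041, -0.541, 0.115, 0],
    [75, 457, 16, 0.041, -0.541, 0.115, 0],
    [75, 457, 16, 0.041, -0.541, 0.115, 0],
    [75, 457, 16, 0.041, -0.541, 0.115, 0],
    [75, 457, 16, 0.041, -0.541, 0.115, 0],
    [75, 457, 16, 0.041, -0.541, 0.115, 0]
  ]
}}

```text
time: 8.32
eef_pos: [0.5105, 0.2291, 0.1335]
tcp_rot: [0.268, -0.061, 0.961, 0.019]
wrist_force: [-0.4, -0.5, -0.7]
gripper_width: 0.0056
finger_force: 59.1
```

```bash
python3 - <<'E'
from h import *;from station import arm
s,r=state();print(s['time'],RD.T@(s['eef_pos']-O),s['gripper_width'],(R.from_matrix(SQ)*r.inv()).as_rotvec())
im=arm.camera('wrist');cv2.imwrite('pics/w6.png',im);s,r=state();K,P=campose(arm,'wrist',s)
for y in(.152,.114,.076):print(y,'clip',proj(K,P,D(-.038,y,.032)),'pin',proj(K,P,D(.045,y,.027)))
for p in((0,.152,.065),(0,.152,.045)):goto(D(*p),SQ,p)
E
```

```text
8.3167 [-0.0337  0.1536  0.0887] 0.005644026311529998 [-0.0036 -0.0062 -0.0014]
0.152 clip [274.9996 233.0876] pin [275.6415 329.2142]
0.114 clip [218.4539 233.3155] pin [226.6822 329.4806]
0.076 clip [161.8144 233.5438] pin [177.6525 329.7473]
(0, 0.152, 0.065) mm [40.9  3.4 -3. ] rv [-0.004  -0.0055 -0.0016]
(0, 0.152, 0.045) mm [ 51.2   4.7 -20.1] rv [-0.004  -0.0055 -0.0016]
```

View pics/w6.png

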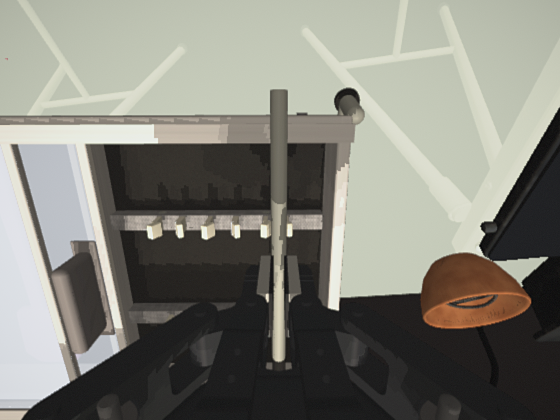

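The rod hangs over the left clip (cheeks near cols 265 and 289, row 228), with the other clips at (207,236) and (155,180). I'll refine the lateral offset numerically.

```bash
python3 - <<'E'
from h import *;from station import arm
im=cv2.imread('pics/w6.png');g=cv2.cvtColor(im,cv2.COLOR_BGR2GRAY).astype(int)
for r in(226,231,235):print(r,g[r,144:296])
for r in(306,310):print(r,g[r,130:230])
s,r=state();K,P=campose(arm,'wrist',s)
for z in(.012,.032):print(z,[proj(K,P,D(-.038-.005,y,z)) for y in(.042,.076,.114,.152,.188)])
print(g[190,100:130],g[190,315:345])
E
```

```text
226 [157 154 157 233 226 215 214 182 174 182 187 191 191 188 186 187 178 104
  97 144 174 169 163 170 177 175 173 158 163 170 173 189 211 240 239 239
 241 241 183  96  90  94 117 176 182 171 166 173 175 171 178 169 176 179
 165 154 178 230 224 208 194 190 161 165 182 188 190 188 187 181 157 159
 167 158 165 174 178 185 173 154 163 175 165 169 174 164 171 218 195 200
 215 241 238 240 239 209 167 160 155 173 174 169 169 162 161 176 170 168
 171 166 165 167 161 161 155 150 172 243 240 238 238 239 229 197 172 131
 132  96 120 138 151 159 162 170 177 170 110 103 105 100  92  89 118 202
 241 235 232 231 177 145 151 152]
231 [ 46  45  84 189 242 238 237 236 212 194 195 193 191 190 189 189 192 191
  79  42  48  49  49  47  49  50  49  48  48  44  45 104 207 211 239 237
 236 239 236 127  78  53  47  48  49  49  48  50  47  49  48  50  49  49
  46  44  61 150 246 239 236 238 236 197 194 194 192 190 189 194 195  71
  38  48  48  46  48  50  50  49  47  48  49  49  48  46  81 166 194 199
 212 239 237 237 240 233  83  41  48  50  49  50  49  49  51  50  50  49
  48  50  50  49  49  49  46  48 135
[... 1205 characters left out ...]
69 73 71 72 77 75 74
 73 75 77 81 74 56 43 36 29 27 31 27 29 30 30 32 32 32 31 29 29 30 32 30
 30 31 32 31 28 28 29 32 30 31 28 30 30 30 31 42 59 53 45 38 36 30 27 31
 30 28 29 28]
0.012 [array([124.2218, 216.6063]), array([170.9304, 216.4298]), array([223.0585, 216.2327]), array([275.1071, 216.0359]), array([324.3431, 215.8498])]
0.032 [array([109.7046, 226.8194]), array([160.8681, 226.6183]), array([217.9603, 226.394 ]), array([274.957 , 226.1701]), array([328.8662, 225.9583])]
[76 80 77 80 80 78 78 79 77 78 80 77 42 29 28 30 28 29 31 32 29 31 31 30
 29 33 42 43 42 42] [ 51  51  51  52  53  49  37  48  77  88  86  85  86  87  88  85  83  81
  82 114 183 203 221 227 226 226 225 224 224 225]
```

Request:
{"api": "play_rows", "payload": {
  "targets": [
    [20, 2, 0, -0.004, -0.0055, -0.0016, 0],
    [41, 4, -3, -0.004, -0.0055, -0.0016, 0],
    [41, 4, -3, -0.004, -0.0055, -0.0016, 0],
    [51, 5.5, -20, -0.004, -0.0055, -0.0016, 0],
    [51, 5.5, -20, -0.004, -0.0055, -0.0016, 0],
    [51, 5.5, -20, -0.004, -0.0055, -0.0016, 0],
    [51, 5.5, -20, -0.004, -0.0055, -0.0016, 0]
  ]
}}

```text
time: 8.95
eef_pos: [0.5608, 0.2349, 0.1128]
tcp_rot: [0.27, -0.061, 0.961, 0.017]
wrist_force: [-0.4, 0.4, 0.2]
gripper_width: 0.0052
finger_force: 59.1
```

```bash
cat >> h.py <<'E'
def rep():
    s,r=state();print(s['time'],'deck mm',RD.T@(s['eef_pos']-O)*1e3,'F',RD.T@s['wrist_force'],'T',RD.T@s['wrist_torque'],'w',s['gripper_width'],'rot',RD.T@(R.from_matrix(SQ)*r.inv()).as_rotvec())
E
python3 - <<'E'
from h import *;from station import arm
rep();goto(D(0,.1527,.030),SQ)
im=arm.camera('wrist');cv2.imwrite('pics/w7.png',im);g=cv2.cvtColor(im,cv2.COLOR_BGR2GRAY).astype(int)
s,r=state();K,P=campose(arm,'wrist',s);print([proj(K,P,D(-.038,.1527,z)) for z in(.012,.032)])
for r in(190,200,210,220,230):print(r,g[r,235:325])
E
```

```text
8.95 deck mm [ -1.4124 152.9182  44.5813] F [-0.1602  0.471   0.3779] T [0.0525 0.469  0.0238] w 0.0051748435309298384 rot [ 0.0004 -0.0022 -0.001 ]
 mm [  8.8   0.9 -11.7] rv [ 0.0011 -0.0021 -0.0006]
[array([277.4515, 196.9284]), array([277.3478, 208.2107])]
190 [107 109 113 107 102 102 103 103 101 104 105 104  97  97 102 101  94  96
 104 106 105  99 102 103 102 118 124 124 124 125 116  99  93  93  98  94
  89  99 106 111 115 117 119 120 118 117 117 115 112 105 100  94 112 124
 125 124 125 125 115  98  93  96 103 100  94  94  99  99  97 100 107 108
 101  98 100 103 101  91  93  95  88  91 101  97  89  87  96  96  90  89]
200 [168 163 155 155 153 153 159 162 160 109 103 108 108 109 104  92  94  97
  91  86  97 128 159 159 159 159 161 164 165 142 134 135 135 135 134 129
 109 135 152 149 118 116 115 115 115 114 114 111 111 106  95 100 144 135
 135 135 136 140 163 166 164 162 161 155 102  88  88  88 100 136 139 136
 143 148 144 153 162 158 152 155 152 151 146  96  93  94  94  97  98  95]
210 [ 52  53  51  51  52  51  52  53  52  52  51  52  49  52  49  38  39  39
  36  37  43  99 164 1
[... 310 characters left out ...]
0  52  50  49  50  52  52  51  50  52
  52  51  51  50  49  50  52  50  49  37  36  36  37  36  36  34  33  51
 103 137 150 163 172 177 183 193 187 120 113 114 111 104  99  74  35  31
  32  35  49  48  47  46  46  48  48  48  50  49  48  47  45  47  49  47
  48  48  46  48  51  51  51  49  49  48  47  52  50  47  48  49  49  51]
230 [ 57  57  57  58  58  55  56  57  58  58  58  58  57  57  58  58  56  58
  58  57  52  49  50  50  51  54  51  53  52  49  50  51  53  51  47  54
  87 135 149 163 172 177 182 188 190 190 182 135 106 101  97  72  47  48
  47  46  49  46  48  47  49  46  47  47  49  51  50  50  51  51  51  51
  51  50  54  54  54  55  56  56  54  57  57  57  56  58  59  58  57  58]
```

Request:
{"api": "play_rows", "payload": {
  "targets": [
    [3, 0.3, -3, 0, 0, 0, 0],
    [5, 0.5, -6, 0, 0, 0, 0],
    [7, 0.7, -9, 0, 0, 0, 0],
    [9, 1, -12, 0, 0, 0, 0],
    [9, 1, -12, 0, 0, 0, 0],
    [9, 1, -12, 0, 0, 0, 0]
  ]
}}

```text
time: 9.5
eef_pos: [0.5697, 0.2359, 0.1009]
tcp_rot: [0.27, -0.062, 0.961, 0.017]
wrist_force: [-15.9, -3.9, 14.7]
gripper_width: 0.0056
finger_force: 61.8
```

```bash
python3 -c "
from h import *;rep()"
```

```text
9.5 deck mm [ -0.0191 152.8346  29.8331] F [-6.1668 -1.8641 21.0657] T [-0.4091  1.6335  0.0147] w 0.005560873700946548 rot [ 0.0003 -0.0025 -0.0014]
```

Request:
{"api": "play_rows", "payload": {
  "targets": [
    [0.8, 0.1, -1.3, 0, 0, 0, 0],
    [0.8, 0.1, -1.3, 0, 0, 0, 0],
    [0.8, 0.1, -1.3, 0, 0, 0, 0]
  ]
}}

```text
time: 9.75
eef_pos: [0.5698, 0.236, 0.1008]
tcp_rot: [0.27, -0.062, 0.961, 0.017]
wrist_force: [-29.7, -7.7, 28.2]
gripper_width: 0.0056
finger_force: 64.2
```

```bash
python3 -c "
from h import *;rep()"
```

```text
9.75 deck mm [  0.0723 152.8756  29.6632] F [-11.218   -3.8336  39.9307] T [-0.7672  2.6651  0.0192] w 0.005582702008026151 rot [ 0.0001 -0.0021 -0.0016]
```

Request:
{"api": "play_rows", "payload": {
  "targets": [
    [-1, -0.1, 1.7, 0, 0, 0, 0],
    [-1, -0.1, 1.7, 0, 0, 0, 25],
    [-1, -0.1, 1.7, 0, 0, 0, 25],
    [-1, -0.1, 1.7, 0, 0, 0, 25],
    [-8, -1, 13, 0, 0, 0, 25],
    [-18, -2, 30, 0, 0, 0, 25],
    [-40, -5, 60, 0, 0, 0, 25],
    [-70, -8, 95, 0, 0, 0, 60],
    [-70, -8, 95, 0, 0, 0, 60],
    [-70, -8, 95, 0, 0, 0, 60]
  ]
}}

```text
time: 10.58
eef_pos: [0.5014, 0.2288, 0.1966]
tcp_rot: [0.272, -0.062, 0.96, 0.018]
wrist_force: [-0.3, 0.3, 0.2]
gripper_width: 0.0515
finger_force: 0.0
```

```bash
python3 - <<'E'
from h import *;from station import arm
rep();goto((.451,-.1593,.1),down(-.155));goto((.451,-.1593,.0175),down(-.155))
im=arm.camera('wrist');cv2.imwrite('pics/w8.png',im);g=cv2.cvtColor(im,cv2.COLOR_BGR2GRAY).astype(int)
s,r=state();K,P=campose(arm,'wrist',s)
for x in(-.09,-.07,-.05,-.02,.02,.06):
  for z in(.016,.024):print(x,z,proj(K,P,D(x,.1527,z)),end=' ')
  p=proj(K,P,D(x,.1527,.02)).astype(int);print(g[p[1],p[0]-12:p[0]+13])
E
```

```text
10.5833 deck mm [ -8.5097 154.4349 147.2159] F [-0.1573  0.3369  0.2793] T [ 0.0526  0.4297 -0.0114] w 0.0514836442925327 rot [-0.0015  0.0018 -0.0007]
 mm [ -50.4 -388.1  -96.6] rv [ 0.0064  0.5536 -0.2759]
 mm [ -50.4 -388.1 -179.1] rv [ 0.0064  0.5536 -0.2759]
-0.09 0.016 [276.3205 112.8507] -0.09 0.024 [276.2646 113.0072] [ 47  46  46  45  47  44  44  70 128 144 158 167 173 169 163 153 131  62
  38  40  41  45  46  48  48]
-0.07 0.016 [276.3735 137.8194] -0.07 0.024 [276.3208 138.746 ] [ 47  46  46  45  46  46  43  63 122 150 171 177 187 183 179 160 137  62
  38  43  44  45  46  46  45]
-0.05 0.016 [276.4239 161.5424] -0.05 0.024 [276.374  163.1618] [ 46  46  47  48  47  47  43  51 102 164 192 202 212 211 204 179 148  63
  40  45  46  46  45  46  47]
-0.02 0.016 [276.4949 194.9874] -0.02 0.024 [276.4489 197.5195] [ 52  55  51  51  52  49  49  47  82 159 186 200 212 215 207 179 145  62
  44  46  48  48  52  49  49]
0.02 0.016 [276.582  235.9998] 0.02 0.024 [276.5406 239.5491] [ 35  37  36  35  35  37  33  33  55 107 121 132 134 134 129 121 101  51
  34  34  36  36  34  36  36]
0.06 0.016 [276.6614 273.4133] 0.06 0.024 [276.624 277.793] [31 30 31 30 28 31 31 29 31 24 26 32 27 30 29 32 28 26 32 32 29 30 30 31
 30]
```

Request:
{"api": "play_rows", "payload": {
  "targets": [
    [-50, -388, -20, 0.006, 0.554, -0.276, 50],
    [-50, -388, -20, 0.006, 0.554, -0.276, 50],
    [-50, -388, -20, 0.006, 0.554, -0.276, 50],
    [-50, -388, -20, 0.006, 0.554, -0.276, 50],
    [-50, -388, -20, 0.006, 0.554, -0.276, 50],
    [-50, -388, -20, 0.006, 0.554, -0.276, 50],
    [-50, -388, -20, 0.006, 0.554, -0.276, 50],
    [-50, -388, -20, 0.006, 0.554, -0.276, 50],
    [-50, -388, -20, 0.006, 0.554, -0.276, 50],
    [-50, -388, -20, 0.006, 0.554, -0.276, 50],
    [-50, -388, -60, 0.006, 0.554, -0.276, 50],
    [-50, -388, -100, 0.006, 0.554, -0.276, 50],
    [-50, -388, -120, 0.006, 0.554, -0.276, 50],
    [-50, -388, -120, 0.006, 0.554, -0.276, 50],
    [-50, -388, -120, 0.006, 0.554, -0.276, 50]
  ]
}}

```text
time: 11.88
eef_pos: [0.4497, -0.1599, 0.0712]
tcp_rot: [-0.005, 0.078, 0.997, -0.0]
wrist_force: [-0.1, 0.2, 1.1]
gripper_width: 0.0425
finger_force: 0.0
```

```bash
python3 - <<'E'
from h import *;from station import arm
im=arm.camera('wrist');cv2.imwrite('pics/w9.png',im);s,r=state();K,P=campose(arm,'wrist',s);print(s['time'],s['eef_pos'])
hsv=cv2.cvtColor(im,cv2.COLOR_BGR2HSV)
mo=((hsv[...,0]>5)&(hsv[...,0]<22)&(hsv[...,1]>90)).astype('uint8')
n,l,st,c=cv2.connectedComponentsWithStats(mo);i=1+np.argmax(st[1:,4]);ys,xs=np.nonzero(l==i)
W=np.array([onz(K,P,(x,y),.010)[:2] for x,y in zip(xs,ys)])*1000
print(st[i]);print(cv2.minAreaRect(W.astype('float32')))
m=W.mean(0);u,sv,vt=np.linalg.svd(W-m,full_matrices=False);print(m,vt[0],np.arctan(vt[0][1]/vt[0][0]))
goto((.451,-.1593,.0175),down(-.155))
E
```

```text
11.9333 [ 0.451  -0.1602  0.073 ]
[ 271  128   17  124 1978]
((420.90264892578125, -155.1719970703125), (10.831252098083496, 84.09391021728516), 81.61266326904297)
[ 418.6098 -154.7182] [ 0.99   -0.1408] -0.14129085443557662
 mm [  0.    0.9 -55.5] rv [ 0.0012 -0.007  -0.0001]
```

Request:
{"api": "play_rows", "payload": {
  "targets": [
    [0.7, 0.5, -35, 0, -0.005, 0.008, 50],
    [0.7, 0.5, -48, 0, -0.007, 0.008, 50],
    [0.7, 0.5, -55, 0, -0.007, 0.008, 50],
    [0.7, 0.5, -55.5, 0, -0.007, 0.008, 50],
    [0.7, 0.5, -55.5, 0, -0.007, 0.008, 50],
    [0.7, 0.5, -55.5, 0, -0.007, 0.008, 0],
    [0.7, 0.5, -55.5, 0, -0.007, 0.008, 0],
    [0.7, 0.5, -55.5, 0, -0.007, 0.008, 0],
    [0.7, 0.5, -55.5, 0, -0.007, 0.008, 0],
    [0.7, 0.5, -55.5, 0, -0.007, 0.008, 0],
    [0.7, 0.5, -55.5, 0, -0.007, 0.008, 0]
  ]
}}

```text
time: 12.85
eef_pos: [0.4527, -0.1598, 0.0195]
tcp_rot: [0.002, 0.073, 0.997, -0.001]
wrist_force: [-0.7, -0.2, 5.6]
gripper_width: 0.0101
finger_force: 58.7
```

```bash
python3 - <<'E'
from h import *
s,r=state();print(s['eef_pos'],s['gripper_width'],s['wrist_force'])
for p in((-.08,-.15,.2),(-.04,.115,.17),(-.04,.115,.09)):goto(D(*p),SQ,p)
E
```

```text
[ 0.4527 -0.1598  0.0195] 0.010118223021677576 [-0.7259 -0.208   5.6322]
(-0.08, -0.15, 0.2) mm [ -0.5  75.4 184.7] rv [-0.0034 -0.5473  0.2674]
(-0.04, 0.115, 0.17) mm [ 15.3 344.6 180.1] rv [-0.0034 -0.5473  0.2674]
(-0.04, 0.115, 0.09) mm [ 56.8 349.9 111.9] rv [-0.0034 -0.5473  0.2674]
```

Request:
{"api": "play_rows", "payload": {
  "targets": [
    [0, 0, 25, 0, 0, 0, 0],
    [0, 0, 65, 0, 0, 0, 0],
    [-2, 20, 105, 0, -0.11, 0.05, 0],
    [0, 50, 145, 0, -0.23, 0.11, 0],
    [0, 75, 184, -0.003, -0.35, 0.17, 0],
    [0, 75, 184, -0.003, -0.547, 0.267, 0],
    [0, 75, 184, -0.003, -0.547, 0.267, 0],
    [15, 345, 180, -0.003, -0.547, 0.267, 0],
    [15, 345, 180, -0.003, -0.547, 0.267, 0],
    [15, 345, 180, -0.003, -0.547, 0.267, 0],
    [15, 345, 180, -0.003, -0.547, 0.267, 0],
    [15, 345, 180, -0.003, -0.547, 0.267, 0],
    [15, 345, 180, -0.003, -0.547, 0.267, 0],
    [15, 345, 180, -0.003, -0.547, 0.267, 0],
    [15, 345, 180, -0.003, -0.547, 0.267, 0],
    [36, 347, 146, -0.003, -0.547, 0.267, 0],
    [57, 350, 112, -0.003, -0.547, 0.267, 0],
    [57, 350, 112, -0.003, -0.547, 0.267, 0],
    [57, 350, 112, -0.003, -0.547, 0.267, 0],
    [57, 350, 112, -0.003, -0.547, 0.267, 0]
  ]
}}

```text
time: 14.52
eef_pos: [0.5087, 0.1899, 0.1308]
tcp_rot: [0.27, -0.061, 0.961, 0.017]
wrist_force: [-0.0, -0.0, 0.0]
gripper_width: 0.0097
finger_force: 59.0
```

```bash
cat >> h.py <<'E'
def look(name,yc,zt):
    from station import arm
    im=arm.camera('wrist');cv2.imwrite(f'pics/{name}.png',im);g=cv2.cvtColor(im,cv2.COLOR_BGR2GRAY).astype(int)
    s,r=state();K,P=campose(arm,'wrist',s);rep()
    c=proj(K,P,D(-.038,yc,.032));print('clip centre at',c,'px/mm',(proj(K,P,D(-.038,yc+.01,.032))-c)[0]/10)
    for v in range(int(c[1])-10,int(c[1])+10,4):print(v,g[v,int(c[0])-45:int(c[0])+46])
    return im
E
python3 - <<'E'
from h import *
im=look('w10',.1147,.06)
goto(D(-.011,.1147,.065),SQ);goto(D(-.011,.1147,.046),SQ)
hsv=cv2.cvtColor(im,cv2.COLOR_BGR2HSV)
mo=((hsv[...,0]>5)&(hsv[...,0]<22)&(hsv[...,1]>90)).astype('uint8');mo[:,340:]=0;mo[:,:200]=0
for v in range(60,300,20):
    x=np.nonzero(mo[v])[0]
    if len(x):print(v,x.min(),x.max())
ys=np.nonzero(mo[:,270:285])[0];print(ys.min(),ys.max())
E
```

```text
14.5667 deck mm [-40.0292 115.1489  90.6144] F [ 0.2056  0.5825 -0.2145] T [-0.0903  0.5085 -0.0023] w 0.009886509409786777 rot [-0.0008 -0.0009  0.0014]
clip centre at [277.3618 240.7882] px/mm 1.4604971969510303
230 [191 139 129 107 105  98  87  96 136 164 165 157 157 164 160 164 159 157
 166 160 148 155 160 162 171 165 154 163 162 143 117 116 115 107  92  72
 104 115 123 128 133 136 137 137 136 136 138 137 137 137 138 133  89  84
  85  83  77  71  76 109 120 134 140 142 151 150 147 143 138 144 152 150
 157 162 167 171 173 170 171 174 177 175 167 111  94  99 135 130 111 105
 107]
234 [204 186 188 203 229 229 231 228 158 167 171 160 158 171 165 166 167 161
 172 168 151 153 155 157 163 160 148 154 159 144 132 120 119 121 129  76
 102 115 124 130 134 136 136 136 137 136 137 138 138 138 137 137 137 135
 128  94  76  70 102 186 196 204 214 222 203 157 150 150 142 150 156 151
 152 154 144 151 157 154 151 147 151 160 162 143 114 175 232 230 225 221
 214]
238 [157 184 190 208 233 232 233 233 181  79  66  71  69  71  71  68  66  69
  69  68  67  65  66  69  67  62  87 174 236 233 231 232 23
[... 495 characters left out ...]
232 229 163  57  40  47  49  48  48  47
  46  47  48  48  45  47  47  47  51  48  44  45 123 239 234 230 231 232
 231]
246 [ 46  43  47  89 152 153 143  96  86  47  46  50  49  49  51  48  49  49
  49  50  49  49  45  48  48  45  48 117 228 244 240 240 240 218 165  77
  94 115 122 129 132 135 138 138 137 138 137 138 136 136 138 139 138 130
  85  87  82  71  63 108 168 183 161 139  73  42  45  47  47  47  47  47
  46  46  48  47  45  44  45  48  50  50  49  46  48  83 120 127 152 161
 154]
 mm [37.9  4.4 -6.7] rv [-0.0013 -0.001   0.0008]
 mm [ 47.7   5.6 -22.9] rv [-0.0013 -0.001   0.0008]
140 268 289
160 267 290
180 267 290
200 267 290
220 267 290
240 267 289
260 268 288
280 269 288
126 289
```

Request:
{"api": "play_rows", "payload": {
  "targets": [
    [19, 2, 0, 0, 0, 0, 0],
    [38, 4.5, -6.5, 0, 0, 0, 0],
    [38, 4.5, -6.5, 0, 0, 0, 0],
    [48, 5.7, -23, 0, 0, 0, 0],
    [48, 5.7, -23, 0, 0, 0, 0],
    [50, 6, -26, 0, 0, 0, 0],
    [52, 6.2, -29.5, 0, 0, 0, 0],
    [54, 6.5, -33, 0, 0, 0, 0],
    [55.5, 6.7, -35.7, 0, 0, 0, 0],
    [55.5, 6.7, -35.7, 0, 0, 0, 0],
    [55.5, 6.7, -35.7, 0, 0, 0, 0]
  ]
}}

```text
time: 15.48
eef_pos: [0.564, 0.1968, 0.0961]
tcp_rot: [0.27, -0.061, 0.961, 0.017]
wrist_force: [-14.4, -7.2, 15.5]
gripper_width: 0.0101
finger_force: 61.6
```

```bash
python3 -c "
from h import *;rep()"
```

```text
15.4833 deck mm [-11.5738 114.7581  31.2867] F [-4.8879 -5.3362 21.1896] T [-0.9744  1.4417  0.0491] w 0.010073479485534716 rot [ 0.0001 -0.0012  0.0005]
```

Request:
{"api": "play_rows", "payload": {
  "targets": [
    [0.7, 0.1, -1.1, 0, 0, 0, 0],
    [0.7, 0.1, -1.1, 0, 0, 0, 0],
    [0.7, 0.1, -1.1, 0, 0, 0, 0]
  ]
}}

```text
time: 15.73
eef_pos: [0.5641, 0.1968, 0.096]
tcp_rot: [0.271, -0.061, 0.961, 0.017]
wrist_force: [-27.7, -9.0, 28.1]
gripper_width: 0.01
finger_force: 63.7
```

```bash
python3 -c "
from h import *;rep()"
```

```text
15.7333 deck mm [-11.5534 114.7785  31.088 ] F [-9.6643 -5.4741 38.9102] T [-1.2383  2.4417  0.077 ] w 0.010042161508431081 rot [-0.0001 -0.001   0.0003]
```

Request:
{"api": "play_rows", "payload": {
  "targets": [
    [-0.9, -0.1, 1.6, 0, 0, 0, 0],
    [-0.9, -0.1, 1.6, 0, 0, 0, 22],
    [-0.9, -0.1, 1.6, 0, 0, 0, 22],
    [-0.9, -0.1, 1.6, 0, 0, 0, 22],
    [-8, -1, 13, 0, 0, 0, 22],
    [-18, -2, 30, 0, 0, 0, 22],
    [-40, -5, 60, 0, 0, 0, 25],
    [-65, -8, 95, 0, 0, 0, 45],
    [-65, -8, 95, 0, 0, 0, 45],
    [-65, -8, 95, 0, 0, 0, 45]
  ]
}}

```text
time: 16.57
eef_pos: [0.5005, 0.1902, 0.1914]
tcp_rot: [0.272, -0.061, 0.96, 0.019]
wrist_force: [0.4, 0.1, -0.6]
gripper_width: 0.0384
finger_force: 0.0
```

```bash
python3 - <<'E'
from h import *;from station import arm
rep();goto((.3956,-.3163,.1),down(-.142))
im=arm.camera('wrist');cv2.imwrite('pics/w11.png',im)
E
```

```text
16.5667 deck mm [-16.1431 116.282  145.8934] F [-0.0215  0.0544 -0.7476] T [-0.016   0.5272  0.0477] w 0.038389166390122055 rot [-0.0031  0.0023  0.0007]
 mm [-104.9 -506.5  -91.4] rv [ 0.001   0.5539 -0.2623]
```

Request:
{"api": "play_rows", "payload": {
  "targets": [
    [-60, -100, 0, 0, 0.1, -0.05, 45],
    [-105, -506, 0, 0.001, 0.554, -0.262, 45],
    [-105, -506, 0, 0.001, 0.554, -0.262, 45],
    [-105, -506, 0, 0.001, 0.554, -0.262, 45],
    [-105, -506, 0, 0.001, 0.554, -0.262, 45],
    [-105, -506, 0, 0.001, 0.554, -0.262, 45],
    [-105, -506, 0, 0.001, 0.554, -0.262, 45],
    [-105, -506, 0, 0.001, 0.554, -0.262, 45],
    [-105, -506, 0, 0.001, 0.554, -0.262, 45],
    [-105, -506, 0, 0.001, 0.554, -0.262, 45],
    [-105, -506, 0, 0.001, 0.554, -0.262, 45],
    [-105, -506, 0, 0.001, 0.554, -0.262, 45],
    [-105, -506, 0, 0.001, 0.554, -0.262, 45],
    [-105, -506, -40, 0.001, 0.554, -0.262, 45],
    [-105, -506, -80, 0.001, 0.554, -0.262, 45],
    [-105, -506, -90, 0.001, 0.554, -0.262, 45],
    [-105, -506, -90, 0.001, 0.554, -0.262, 45],
    [-105, -506, -90, 0.001, 0.554, -0.262, 45]
  ]
}}

```text
time: 18.12
eef_pos: [0.3947, -0.3163, 0.0977]
tcp_rot: [-0.004, 0.071, 0.997, -0.0]
wrist_force: [-0.1, 0.6, 0.4]
gripper_width: 0.0382
finger_force: 0.0
```

```bash
python3 - <<'E'
from h import *;from station import arm
im=arm.camera('wrist');cv2.imwrite('pics/w12.png',im);s,r=state();K,P=campose(arm,'wrist',s);print(s['time'],s['eef_pos'])
g=cv2.cvtColor(im,cv2.COLOR_BGR2GRAY).astype(int)
th=-.142;u=np.array([np.cos(th),np.sin(th)]);nn=np.array([-u[1],u[0]])
for a in(-50,-36,-20,-10,0,10,20,30):
    q=[];v=[]
    for b in np.arange(-18,18.1,.5):
        w=np.array([395.6,-316.3])+a*u+b*nn;p=proj(K,P,[w[0]/1e3,w[1]/1e3,.009]);q.append(g[int(round(p[1])),int(round(p[0]))]);v.append(b)
    q=np.array(q);v=np.array(v);base=np.median(q);d=v[q<base-25];print(a,p.round(),base,'dark',d)
print(g[60:130,278])
goto((.3956,-.3163,.0175),down(-.142))
E
```

```text
18.1667 [ 0.3956 -0.3169  0.0992]
-50 [304. 158.] 129.0 dark [2.5 3. ]
-36 [304. 176.] 130.0 dark [-5.5  2.5  3.   4.   4.5]
-20 [303. 197.] 131.0 dark [-7.   4.   4.5]
-10 [303. 210.] 129.0 dark [4.5 5.  5.5]
0 [302. 222.] 130.0 dark [-9.5 -9.  -8.5 -8. ]
10 [302. 234.] 130.0 dark [-9.  -8.5 -8.   4.5]
20 [302. 245.] 132.0 dark [-8.5 -8.   3.5  4.   4.5  5. ]
30 [301. 256.] 133.0 dark [-7.5  2.   2.5]
[100 100 101 103 101 102 102 102 103 104 104 103 102 103 101 102 102 103
 103 103 100  90 119 129 128 127 128 127 128 128 129 128 128 127 129 128
 129 128 129 128 128 129 128 128 128 129 128 129 128 128 129 129 129 129
 130 129 128 129 129 129 130 128 130 129 129 129 129 129 130 129]
 mm [  0.    0.6 -81.7] rv [ 0.0018 -0.0049 -0.001 ]
```

Request:
{"api": "play_rows", "payload": {
  "targets": [
    [0, -1, -40, 0.001, -0.005, -0.027, 45],
    [0, -1, -65, 0.001, -0.005, -0.027, 45],
    [0, -1, -78, 0.001, -0.005, -0.027, 45],
    [0, -1, -82, 0.001, -0.005, -0.027, 45],
    [0, -1, -82, 0.001, -0.005, -0.027, 45],
    [0, -1, -82, 0.001, -0.005, -0.027, 0],
    [0, -1, -82, 0.001, -0.005, -0.027, 0],
    [0, -1, -82, 0.001, -0.005, -0.027, 0],
    [0, -1, -82, 0.001, -0.005, -0.027, 0],
    [0, -1, -82, 0.001, -0.005, -0.027, 0],
    [0, -1, -82, 0.001, -0.005, -0.027, 0]
  ]
}}

```text
time: 19.08
eef_pos: [0.3963, -0.3186, 0.0184]
tcp_rot: [0.002, 0.084, 0.996, -0.001]
wrist_force: [-0.5, 1.8, 6.0]
gripper_width: 0.0127
finger_force: 58.6
```

```bash
python3 - <<'E'
from h import *
s,r=state();print(s['eef_pos'],s['gripper_width'],s['wrist_force'])
for p in((-.08,-.15,.2),(-.04,.0767,.17),(-.04,.0767,.09)):goto(D(*p),SQ,p)
E
```

```text
[ 0.3963 -0.3186  0.0184] 0.01265959230825054 [-0.4951  1.7955  5.999 ]
(-0.08, -0.15, 0.2) mm [ 55.9 234.2 185.8] rv [-0.0094 -0.5487  0.2886]
(-0.04, 0.0767, 0.17) mm [ 76.6 465.4 181.1] rv [-0.0094 -0.5487  0.2886]
(-0.04, 0.0767, 0.09) mm [118.  470.7 112.9] rv [-0.0094 -0.5487  0.2886]
```

Request:
{"api": "play_rows", "payload": {
  "targets": [
    [0, 0, 25, 0, 0, 0, 0],
    [0, 0, 65, 0, 0, 0, 0],
    [0, 0, 105, 0, 0, 0, 0],
    [10, 20, 140, 0, -0.1, 0.05, 0],
    [25, 60, 170, -0.003, -0.22, 0.11, 0],
    [40, 100, 185, -0.006, -0.34, 0.17, 0],
    [56, 234, 186, -0.009, -0.549, 0.289, 0],
    [56, 234, 186, -0.009, -0.549, 0.289, 0],
    [56, 234, 186, -0.009, -0.549, 0.289, 0],
    [56, 234, 186, -0.009, -0.549, 0.289, 0],
    [77, 465, 181, -0.009, -0.549, 0.289, 0],
    [77, 465, 181, -0.009, -0.549, 0.289, 0],
    [77, 465, 181, -0.009, -0.549, 0.289, 0],
    [77, 465, 181, -0.009, -0.549, 0.289, 0],
    [77, 465, 181, -0.009, -0.549, 0.289, 0],
    [77, 465, 181, -0.009, -0.549, 0.289, 0],
    [77, 465, 181, -0.009, -0.549, 0.289, 0],
    [97, 468, 147, -0.009, -0.549, 0.289, 0],
    [118, 471, 113, -0.009, -0.549, 0.289, 0],
    [118, 471, 113, -0.009, -0.549, 0.289, 0]
  ]
}}

```text
time: 20.75
eef_pos: [0.5119, 0.1526, 0.1232]
tcp_rot: [0.266, -0.062, 0.962, 0.017]
wrist_force: [-1.6, -0.7, -1.0]
gripper_width: 0.0129
finger_force: 59.0
```

```bash
python3 - <<'E'
from h import *
im=look('w13',.0767,.06)
goto(D(-.0,.0767,.065),SQ);goto(D(-.0,.0767,.046),SQ)
g=cv2.cvtColor(im,cv2.COLOR_BGR2GRAY).astype(int)
for v in(150,170,190,205,220):print(v,g[v,258:300])
print(g[120:170,278])
E
```

```text
20.8 deck mm [-45.4683  77.2323  86.4306] F [-0.6335  0.1343  0.2914] T [ 0.009   0.557  -0.0029] w 0.012604141147287178 rot [-0.0004 -0.0098 -0.0005]
clip centre at [277.261  251.4147] px/mm 1.4758135651226554
241 [141 141 147 140 142 146 135 134 141 142 145 151 148 145 145 138 141 146
 139 138 146 142 147 152 150 146 150 158 145 113 130 118  95 117 191 200
 110  98  87 103 154 157 150 140 144 153 154 160 157 145 146 135 145 207
 158 121  95 101 136 128 128 153 141 143 142 151 154 141 150 151 133 128
 139 146 150 164 146 148 156 149 115  92  84  94 110 108 105 102 105  84
  64]
245 [139 131 139 139 140 145 141 140 149 162 154 156 158 149 150 144 138 139
 135 130 136 134 137 145 147 147 146 154 168 150 138 128 118 101 136 194
 135 134 130 159 161 157 140 128 131 109 108 124 165 156 162 155 153 212
 172 167 164 151 115 134 151 213 173 146 149 149 155 146 155 157 139 135
 143 144 148 153 138 144 150 147 132  98 100 139 127 112 104  99 104 115
 141]
249 [ 38  37  37  42  42  40  43  42  41  43  43  39  43  43  41  44  45  44
  43  44  44  43  45  44  42  42  49 124 230 223 220 223 219 1
[... 1472 characters left out ...]
9  40  41  41  43  40  39  66 124 120  81  41
  39  44  45  46  47  46  41  42  86 128 120  61  43  44  46  45  46  38
  40  39  39  37  37  40]
205 [ 43  44  33  32  35  34  36  33  33  29  41 100 196 195  73  30  38  44
  41  45  44  46  44  36  32  36  43  48  80 122 115  53  31  36  45  42
  42  38  40  39  40  38]
220 [ 33  30  31  30  31  31  25  25  27  92 194 195  71  19  29  32  33  33
  31  31  33  32  30  34  32  32  33  25  25  61 127 125 107  38  24  25
  27  27  34  33  31  31]
[177 177 177 177 177 177 177 178 177 176 178 178 180 182 113  78  83  86
  85  85  88 108 115 116 117 117 117  92  87 108 115 119 118 119 119 119
 120 121 121 121 122 123 122 122 121 122 123 122 121 122]
```

```bash
python3 - <<'E'
from h import *;from station import arm
s,r=state();K,P=campose(arm,'wrist',s);print(s['eef_pos'])
for X in(.061,.065,.069):print(X,[proj(K,P,np.array(s['eef_pos'])+r.apply([X,0,h]))[1] for h in(.0095,.0184)])
goto(D(0,.076,.046),SQ);goto(D(0,.076,.030),SQ)
E
```

```text
[0.5115 0.1523 0.1254]
0.061 [np.float64(160.7692662514333), np.float64(157.71422436988314)]
0.065 [np.float64(152.02002586194345), np.float64(149.44573352331614)]
0.069 [np.float64(143.1038298772001), np.float64(141.02870335446627)]
 mm [ 59.6   6.4 -10.7] rv [ 0.0012 -0.0097 -0.0006]
 mm [ 67.9   7.4 -24.3] rv [ 0.0012 -0.0097 -0.0006]
```

Request:
{"api": "play_rows", "payload": {
  "targets": [
    [25, 3, 3, 0.001, -0.0097, 0, 0],
    [50.5, 5.2, 6, 0.001, -0.0097, 0, 0],
    [50.5, 5.2, 6, 0.001, -0.0097, 0, 0],
    [60.5, 6.5, -10.2, 0.001, -0.0097, 0, 0],
    [60.5, 6.5, -10.2, 0.001, -0.0097, 0, 0],
    [62.5, 6.8, -13.5, 0.001, -0.0097, 0, 0],
    [64.5, 7, -17, 0.001, -0.0097, 0, 0],
    [66.5, 7.3, -20, 0.001, -0.0097, 0, 0],
    [68.5, 7.5, -23.5, 0.001, -0.0097, 0, 0],
    [68.5, 7.5, -23.5, 0.001, -0.0097, 0, 0],
    [68.5, 7.5, -23.5, 0.001, -0.0097, 0, 0]
  ]
}}

```text
time: 21.72
eef_pos: [0.5812, 0.1607, 0.1055]
tcp_rot: [0.274, -0.061, 0.96, 0.018]
wrist_force: [0.2, -0.6, -0.6]
gripper_width: 0.0126
finger_force: 59.0
```

```bash
python3 -c "
from h import *;rep()"
```

```text
21.7167 deck mm [ 3.9943 76.7755 32.7729] F [-0.2381 -0.6435 -0.5209] T [-0.1188  0.4906  0.0411] w 0.012614415613043328 rot [-0.0016  0.0061 -0.0005]
```

Request:
{"api": "play_rows", "payload": {
  "targets": [
    [-2.5, -0.3, -1.6, 0, 0.006, 0, 0],
    [-2.5, -0.5, -1.6, 0, 0.006, 0, 0],
    [-1.8, -0.5, -2.8, 0, 0.006, 0, 0],
    [-1, -0.5, -4.1, 0, 0.006, 0, 0],
    [-1, -0.5, -4.1, 0, 0.006, 0, 0],
    [-1, -0.5, -4.1, 0, 0.006, 0, 0]
  ]
}}

```text
time: 22.22
eef_pos: [0.5805, 0.1604, 0.1019]
tcp_rot: [0.271, -0.061, 0.96, 0.019]
wrist_force: [-2.4, -2.0, 3.4]
gripper_width: 0.0125
finger_force: 59.4
```

```bash
python3 -c "
from h import *;rep()"
```

```text
22.2167 deck mm [ 1.4674 76.5119 30.0846] F [-0.4806 -1.7213  4.2312] T [-0.2408  0.7781  0.0224] w 0.012493124330260064 rot [-0.0026  0.0009  0.0001]
```

Request:
{"api": "play_rows", "payload": {
  "targets": [
    [1, 0.1, -1.7, 0, 0, 0, 0],
    [1, 0.1, -1.7, 0, 0, 0, 0],
    [1, 0.1, -1.7, 0, 0, 0, 0]
  ]
}}

```text
time: 22.47
eef_pos: [0.5809, 0.1604, 0.1015]
tcp_rot: [0.272, -0.061, 0.96, 0.019]
wrist_force: [-18.5, -4.2, 19.5]
gripper_width: 0.0128
finger_force: 62.7
```

```bash
python3 -c "
from h import *;rep()"
```

```text
22.4667 deck mm [ 1.6343 76.5341 29.5488] F [-5.9318 -1.8138 26.5254] T [-0.4092  1.8239  0.037 ] w 0.012751863659190604 rot [-0.0028  0.0015 -0.0001]
```

Request:
{"api": "play_rows", "payload": {
  "targets": [
    [-1, -0.1, 1.6, 0, 0, 0, 0],
    [-1, -0.1, 1.6, 0, 0, 0, 27],
    [-1, -0.1, 1.6, 0, 0, 0, 27],
    [-1, -0.1, 1.6, 0, 0, 0, 27],
    [-8, -1, 13, 0, 0, 0, 27],
    [-18, -2, 30, 0, 0, 0, 27],
    [-40, 10, 60, 0, 0, 0, 27],
    [-70, 30, 95, 0, 0, 0, 30],
    [-70, 30, 95, 0, 0, 0, 30],
    [-70, 30, 95, 0, 0, 0, 30]
  ]
}}

```text
time: 23.3
eef_pos: [0.5118, 0.1922, 0.1982]
tcp_rot: [0.273, -0.062, 0.96, 0.02]
wrist_force: [0.4, -0.4, 0.1]
gripper_width: 0.0255
finger_force: 0.0
```

```bash
python3 - <<'E'
from h import *;from station import arm
s,r=state();im=arm.camera('wrist');cv2.imwrite('pics/w14.png',im);rep();K,P=campose(arm,'wrist',s)
c=im[60:330,170:440];cv2.imwrite('pics/w14c.png',cv2.resize(c,None,fx=2.2,fy=2.2,interpolation=cv2.INTER_CUBIC))
for n,X in dict(rod=(-.09,.152,.02),rodf=(.09,.152,.02),spb=(-.085,.114,.02),twb=(-.065,.076,.02)).items():print(n,(proj(K,P,D(*X))-[170,60])*2.2)
E
```

```text
23.35 deck mm [ -4.1996 115.9721 143.8729] F [-0.2806  0.4701 -0.0559] T [-0.0073  0.4835 -0.0523] w 0.025674314768344593 rot [-0.0041  0.0029 -0.001 ]
rod [332.7386  94.2746]
rodf [314.0197 516.2995]
spb [228.1668 108.7933]
twb [127.0866 165.0441]
```

View pics/w14c.png

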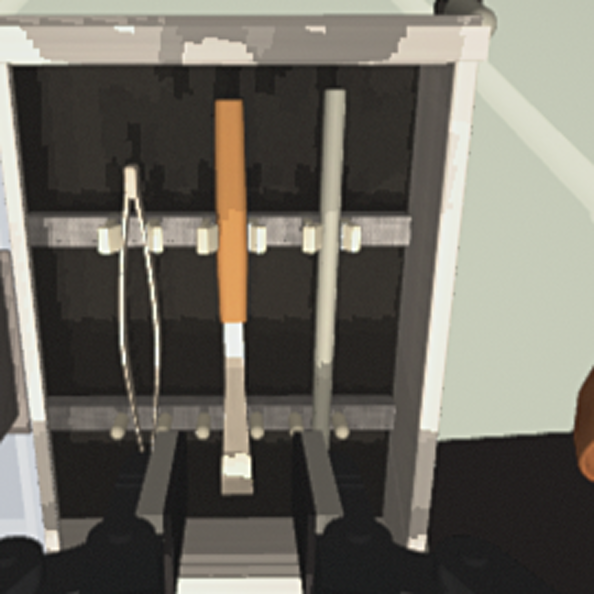

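All three tools lie in their clips, with butts at the near end (spatula butt (229,101), tweezers butt (131,170), rod near end (335,92)). I'll move right of the handle with shut fingers, take a parallax view there to confirm the seated heights, then close the cover.

```bash
python3 - <<'E'
from h import *
for p in((-.01,0,.15),(0,-.002,.067)):goto(D(*p),SQ,p)
E
```

```text
(-0.01, 0, 0.15) mm [   6.6 -116.1    2.2] rv [-0.0033  0.0025 -0.003 ]
(0, -0.002, 0.067) mm [  58.4 -111.5  -63.3] rv [-0.0033  0.0025 -0.003 ]
```

Request:
{"api": "play_rows", "payload": {
  "targets": [
    [6.5, -116, 2, -0.003, 0.0025, -0.003, 0],
    [6.5, -116, 2, -0.003, 0.0025, -0.003, 0],
    [6.5, -116, 2, -0.003, 0.0025, -0.003, 0],
    [6.5, -116, 2, -0.003, 0.0025, -0.003, 0],
    [6.5, -116, 2, -0.003, 0.0025, -0.003, 0],
    [6.5, -116, 2, -0.003, 0.0025, -0.003, 0]
  ]
}}

```text
time: 23.85
eef_pos: [0.5178, 0.0738, 0.1951]
tcp_rot: [0.269, -0.06, 0.961, 0.017]
wrist_force: [0.3, 0.4, 0.4]
gripper_width: -0.0003
finger_force: 0.0
```

```bash
python3 - <<'E'
from h import *;from station import arm
s,r=state();im=arm.camera('wrist');cv2.imwrite('pics/w15.png',im);rep();K,P=campose(arm,'wrist',s);g=cv2.cvtColor(im,cv2.COLOR_BGR2GRAY).astype(int)
for n,y,w,top,h in(('rod',.1527,4,.016,.0),('spat',.1147,6,.022,.01),('tw',.0763,5,.021,0)):
  for x in(-.058,-.02):
    a=proj(K,P,D(x,y-w/1e3,top));b=proj(K,P,D(x,y+w/1e3,top));u=proj(K,P,D(x,y+w/1e3,top+.01))
    v=int(round(a[1]));c0=int(a[0])-14;print(n,x,'home edges',a.round(1),b.round(1),'if 10mm high +',(u-b).round(1),'c0',c0,g[v,c0:c0+50])
goto(D(0,-.002,.067),SQ);goto(D(0,.145,.067),SQ)
E
```

```text
23.9 deck mm [-11.9351  -0.7333 147.9765] F [ 0.3086  0.9135 -0.3304] T [0.0068 0.5107 0.0513] w -4.929103991526092e-05 rot [ 0.0012 -0.0044  0.0014]
rod -0.058 home edges [451.9 154.7] [461.2 154.7] if 10mm high + [6.9 1.7] c0 437 [ 29  28  30  27  29  27  19  21  24  23  23  23  23  20  27  49  70  94
 115 130 148 154 161 162 159 145  59  30  38  39  41  41  39  38  41  41
  41  40  40  41  37  38  38  37  39  40  27  37  61  68]
rod -0.02 home edges [444.3 197. ] [453.2 196.9] if 10mm high + [6.3 3.2] c0 430 [ 39  39  40  41  39  29  27  29  25  24  26  24  26  32  38  61  85 113
 128 146 158 163 162 159 148  60  34  37  39  40  40  38  41  39  40  39
  40  40  40  38  42  40  39  40  32  34  59  68  68  70]
spat -0.058 home edges [408.4 155.9] [422.6 155.8] if 10mm high + [5.6 1.8] c0 394 [ 30  31  30  29  29  25  24  24  24  24  23  31  51  68  94 113 124 132
 136 135 136 135 136 135 135 130 109  47  32  37  38  37  37  39  38  41
  38  40  42  39  37  31  30  30  28  30  26  26  28  27]
spat -0.02 home edges [402.6 199. ] [416.2 198.9] if 10mm high + [5.1 3.3] c0 388 [ 42  39  
[... 168 characters left out ...]
  41  40  39  30  31  25]
tw -0.058 home edges [363.9 155.9] [375.6 155.8] if 10mm high + [3.8 1.8] c0 349 [ 39  37  33  32  32  30  30  31  27  27  30  39  40  38  39  39  44  67
  73 120 197 208 208 199  89  27  33  39  39  39  39  39  38  38  39  39
  40  41  42  41  41  31  29  30  30  30  31  30  29  29]
tw -0.02 home edges [360.1 198.8] [371.4 198.8] if 10mm high + [3.4 3.3] c0 346 [ 41  41  40  40  38  28  30  36  39  39  50  65  84 144 154  57  35  38
  40  40  40  39  37  46  62  68 112 207  84  33  39  38  40  41  41  40
  40  43  39  41  39  40  42  39  40  41  41  41  39  38]
 mm [ 52.2   5.4 -62.8] rv [ 0.0009 -0.0043  0.0018]
 mm [ 33.6 151.2 -62.8] rv [ 0.0009 -0.0043  0.0018]
```

Parallax edges match the home heights within 2 px (a raised tool would show +4 to +7 px), so all three are home. Closing the cover.

Request:
{"api": "play_rows", "payload": {
  "targets": [
    [18, 2, -20, 0, 0, 0, 0],
    [36, 4, -43, 0, 0, 0, 0],
    [52, 5.5, -63, 0.001, -0.004, 0.002, 0],
    [52, 5.5, -63, 0.001, -0.004, 0.002, 0],
    [51, 15, -63, 0.001, -0.004, 0.002, 0],
    [49.5, 27, -63, 0.001, -0.004, 0.002, 0],
    [48, 39, -63, 0.001, -0.004, 0.002, 0],
    [46.5, 51, -63, 0.001, -0.004, 0.002, 0],
    [45, 63, -63, 0.001, -0.004, 0.002, 0],
    [43.5, 75, -63, 0.001, -0.004, 0.002, 0],
    [42, 87, -63, 0.001, -0.004, 0.002, 0],
    [40.5, 99, -63, 0.001, -0.004, 0.002, 0],
    [39, 111, -63, 0.001, -0.004, 0.002, 0],
    [37.5, 123, -63, 0.001, -0.004, 0.002, 0],
    [36, 134, -63, 0.001, -0.004, 0.002, 0],
    [34.5, 144, -63, 0.001, -0.004, 0.002, 0],
    [33.5, 151, -63, 0.001, -0.004, 0.002, 0],
    [33.5, 151, -63, 0.001, -0.004, 0.002, 0]
  ]
}}

```text
time: 25.4
eef_pos: [0.5513, 0.2275, 0.1348]
tcp_rot: [0.272, -0.062, 0.96, 0.018]
wrist_force: [-0.3, -0.2, 0.7]
gripper_width: -0.0001
finger_force: 0.0
```

Request:
{"api": "play_rows", "payload": {
  "targets": [
    [-0.5, 4, 0, 0, 0, 0, 0],
    [-1, 8, 0, 0, 0, 0, 0],
    [-1.3, 10, 0, 0, 0, 0, 0],
    [-1.4, 11.5, 0, 0, 0, 0, 0],
    [-1.4, 11.5, 0, 0, 0, 0, 0]
  ]
}}

```text
time: 25.82
eef_pos: [0.5504, 0.2356, 0.1342]
tcp_rot: [0.272, -0.06, 0.96, 0.016]
wrist_force: [-1.0, -7.2, 3.3]
gripper_width: 0.0002
finger_force: 3.2
```

```bash
python3 -c "
from h import *;rep()"
```

```text
25.8167 deck mm [  0.9945 154.9332  68.209 ] F [ 0.091  -6.9784  3.7818] T [-1.2263  0.4925 -0.0072] w 0.00022114157992121107 rot [0.0034 0.0025 0.0006]
```

Request:
{"api": "play_rows", "payload": {
  "targets": [
    [-1.4, 1, 0, 0, 0, 0, 0],
    [0, -8, 0, 0, 0, 0, 0],
    [0, -8, 0, 0, 0, 0, 0],
    [-20, -10, 33, 0, 0, 0, 0],
    [-40, -20, 65, 0, 0, 0, 0],
    [-65, -60, 105, 0, 0, 0, 0],
    [-70, -110, 115, 0, 0, 0, 0],
    [-70, -110, 115, 0, 0, 0, 0],
    [-70, -110, 115, 0, 0, 0, 0],
    [-70, -110, 115, 0, 0, 0, 0]
  ]
}}

```text
time: 26.65
eef_pos: [0.4801, 0.126, 0.2502]
tcp_rot: [0.273, -0.06, 0.96, 0.018]
wrist_force: [-0.1, 0.8, 0.9]
gripper_width: 0.0004
finger_force: 0.0
```

```bash
python3 - <<'E'
from h import *;from station import arm
im=arm.camera('wrist');cv2.imwrite('pics/w16.png',im);rep();s,r=state();K,P=campose(arm,'wrist',s)
for n,X in dict(Lhandle=(0,.174,.068),Ledge=(-.05,.188,.04),Rhandle=(0,-.174,.0755)).items():print(n,proj(K,P,D(*X)))
E
```

```text
26.7 deck mm [-10.1466  55.8533 209.8815] F [-0.3527  0.646   0.6392] T [ 0.0117  0.4686 -0.0133] w 0.00018856252516174325 rot [-0.0005  0.0026  0.0011]
Lhandle [401.5693 211.1704]
Ledge [411.3161 154.1731]
Rhandle [ 31.6172 214.7132]
```

View pics/w16.png

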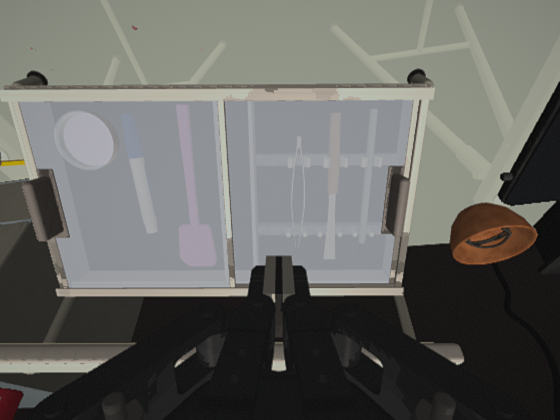

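The final view shows both covers shut: left handle near (400,205), as predicted for closed, and right handle at (42,205). The three tools are visible in order under the left cover. Handing in.

```bash
python3 -c "
from station import arm;print(arm.sign_off())"
```

```text
the job is handed in; nothing more can be done
None
```

The job is handed in: rod, spatula and tweezers are seated in their clips from left to right with the spatula and tweezers butts at the near end, both covers are closed, and it took about 27 s; the hand-in returned no verdict.

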